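Stack and load the return trays on the raised stand

TASK

Pack the repaired modules for return: stack all the trays there are on the raised stand with notched corners, every tray square and fully seated with its corner feet locked into the one below, and with all the modules lying flat and right way up in the tray bays, one to a bay, in whichever trays you like. Then close the top of the stack with the lid, fully seated too. Leave the other things on the bench where they are.

Things in the scene. Friction and masses are not known exactly. Their poses are not given: they have to be found in the camera images.
- stand: fixed raised stand: foot plate 140 x 110 x 8 mm, narrow 50 x 50 column, 12 mm thick platform 120 (x) x 88 (y) with its four corners cut out, leaving a plus (arm along x 54 wide, arm along y 86 wide), top 70 mm above the bench. Origin: centre of the underside. The lowest tray's feet hang in the cut-outs, its x along the stand's x, its origin then 62 mm above the bench.
- stand_top (a point): centre of the platform's top face, axes as the stand. Stacking: each next tray or the lid stands with its feet inside the rim corners of the tray below (1.5 mm play; a half turn makes no difference) and its underside on that rim: origin 44 mm above that of the tray below.
- tray1: black stacking tray 128 (x) x 96 (y) mm, 52 high; origin: centre of the underside at the feet tips, z up. 4 tapered corner feet (14 mm wide) at x +-51.5, y +-35.5, from 0 to 8; floor 8 to 12; walls 4 thick, rim at 52. Grey grip rib across the inside along y at x = 0, 10 thick, top at 48: pinch it across x. Two bays 55 (x) x 88 (y) centred x +-32.5, one module each. 0.22 kg.
- tray2: same tray as tray1 (128 x 96 x 52 mm, origin at the feet-tip level). May be absent. With a module in a bay there is no room for a finger beside the rib: put a tray in the stack first, then load it, then add the next one.
- tray3: same tray as tray1 (128 x 96 x 52 mm, origin at the feet-tip level). May be absent. It too stacks either way round.
- lid: cover of the stack: black plate 128 (x) x 96 (y) mm, from 8 to 13 mm above the origin, with the trays' four corner feet below it and a grey grip bar on top, 12 (x) x 50 (y), from 13 to 41 mm: pinch it across x. Origin: centre of the underside at the feet tips, z up. 0.16 kg.
- module1: repaired module: aluminium body 46 x 46 x 20 mm, black grip block on top 44 (x) x 20 (y) x 16, total height 36. Origin: centre of the underside, z up. 0.14 kg. Pinch the block across y, fingertips above the body. Lay it square in a bay, its x along the tray's x so that the fingers open along the bay's 88 mm; its origin is then 12 mm above the tray's. May be absent.
- module2: same module as module1 (46 x 46 x 36 mm over all, origin at the centre of the underside). May be absent.
- module3: same module as module1 (46 x 46 x 36 mm over all, origin at the centre of the underside). May be absent.
- spool: bystander, leave alone: small white plastic spool, 32 mm wide, 26 mm high; origin at the centre of its underside
- bearing: bystander, leave alone: steel bearing ring, 32 mm wide, 14 mm high; origin at the centre of its underside
- screwdriver: bystander, leave alone: screwdriver lying on the bench; origin at the centre of its underside (tool: in its length)
- board: bystander, leave alone: green circuit board 100 x 70 mm; origin at the centre of its underside
- tape: bystander, leave alone: roll of tape lying flat, 72 mm wide, 20 mm high; origin at the centre of its underside
- wrench: bystander, leave alone: wrench lying on the bench; origin at the centre of its underside (tool: in its length)
- carton: bystander, leave alone: small cardboard box 70 x 60 x 50 mm; origin at the centre of its underside
Things that resemble listed ones, but are neither listed nor needed, are in the scene too. Leave any pink look-alike of the tray3 alone.

How it is judged:
By the outcome, as a careful person would: the job done as asked, in the order asked, and still so for the second after the job is handed in, with the robot touching nothing.
Of tray2, tray3 only 1 to 2 are there at a start; the rules pass over those that are not, and their reading is None.
Of module1, module2, module3 only 2 to 3 are there at a start; the rules pass over those that are not, and their reading is None.
At some moment in a run one of module1, module2, module3 may be knocked a few centimetres aside while the robot is not near it.
It also fails if it takes over 210 s, if anything falls off the work surface, if the arm or the gripper's body presses on something with over 40 N, if the wrist force passes 120 N, or if a joint passes its speed limit or range.

ROBOT

A 7-joint arm with a two-finger parallel gripper is mounted at the origin on the work surface. World frame = base frame: x ahead of the robot, y to its left, z up, the work surface at z = 0. Lengths are in m, angles in rad, forces in N, time in s.
With the tool pointing down it reaches from about 0.425 to 0.925 m from the base axis. Payload 6.8 kg.
Tool frame: the origin (TCP) lies at the very end of the fingers, on their centre line; the grasp point (between the pads) lies r.grip_depth behind it (r.grip_depth is the distance from the TCP to the grasp point, in m); z points along the fingers, x is the direction in which the jaws open and shut, and the axes are right-handed (so a half turn about z gives the same grasp; the last joint's range is limited). The gripper opens to 85 mm and grips with 20 to 120 N. Pads are 22 mm wide; open, the fingers measure 114 mm over their backs; the gripper's body (76 mm by 85 mm) begins 54 mm behind the grasp point. The pads swing forward as they close: fully open they stand 13 mm farther back than shut.
Start: joints at [1.042, 0.477, 0.022, 1.555, -0.011, 1.109, -0.083], TCP at [0.276, -0.616, 0.231] pointing down, gripper open.
Joint ranges: [-2.96, 2.96], [-0.34, 2.1], [-1.41, 1.46], [0.24, 2.44], [-1.37, 4.51], [0.17, 1.92], [-2.96, 2.96]. Speed limits (rad/s): [2.39, 2.39, 3.14, 3.14, 3.14, 3.14, 3.14].

INTERFACE

Orientations are given as a rotation vector (axis times angle).
In Python, from bench import readout, grab_frame, workorder, r gives the robot as it stands.
- The arm moves only by the shell command python3 -m handwheel 'ROWS' [FORCE]. ROWS is text: rows parted by semicolons, each of 7 numbers parted by spaces: the shift along the tool's x, y, z in mm, then the turn, a rotation vector about the tool's x, y, z in degrees, then the finger opening in mm, from 0 to 85.4. A call has 1 to 12 rows; each row is the pose to reach, as a shift and turn from the pose commanded when the call began, along the tool's axes at that moment; what a row does not reach only later rows make up. A row lasts 1/8 s, in which the tool goes at most 62.5 mm and 10.7 degrees, less where a joint would pass 70% of its speed; a pose out of reach is approached as far as the arm can. A call with a gripper value outside its range is refused whole. The fingers move at their own pace and stop on an object; FORCE is the grip in N (left out, the last holds). Time passes only in rows, so rows that repeat a pose let the fingers close. It gives the time, the measured TCP pose, the force and the opening at its end, in the units of the state.
- readout.get_obs(): the state, without advancing time (a new reading comes with each control period).
- grab_frame(name): name is "side" or "top"; returns a dict with "pixels" (400x640x3 uint8, red, green, blue), "fx", "fy", "cx", "cy" (pixels), "rvec" (rotation vector, rad) and "tvec" (3), from world to camera coordinates, as OpenCV has them. Camera axes: x right, y down, z forward; pixel columns grow to the right and rows downward; lengths in m; the calibration is good to about 2 mm. A picture is of the moment at which its call begins. There is no depth.
- workorder.hand_in(): hands the job in, once; it reports no verdict.
The state is a dict: "clock": time; "joints": joint angles; "qvel": joint speeds; "tau": joint torques, N m; "tcp_pos": TCP position; "orientation": TCP orientation; "contact_force": force on the tool from outside, world axes, zero at the start; "moment": the same for the moment, N m; "grip_width": finger opening in m.
Only numpy, scipy, OpenCV 4.12 (cv2) and the standard library are available. Lean on these libraries where they do the work, as an engineer would, in place of code of your own. Each camera call takes 0.05 s, during which the arm holds its last target.

## Working session

There is one attempt and no reset: what is moved stays moved. The work goes in short steps, Python scripts to look and compute and a shell command to move; the robot and the scene stay as the last step left them, time stands still between calls to the robot, and variables do not carry over. Pictures are saved under pics/ and viewed, and the job is handed in when it is done.

```bash
ls; mkdir -p pics
cat > h.py <<'E'
import numpy as np, cv2
from bench import readout, grab_frame, workorder, r
def save(name,fn):
    f=grab_frame(name); cv2.imwrite('pics/'+fn,f['pixels'][:,:,::-1]); return f
def ray(f,u,v):
    R,_=cv2.Rodrigues(np.array(f['rvec'],float)); t=np.array(f['tvec'],float)
    d=R.T@np.array([(u-f['cx'])/f['fx'],(v-f['cy'])/f['fy'],1.]); c=-R.T@t
    return c,d
def onplane(f,u,v,z):
    c,d=ray(f,u,v); return c+d*(z-c[2])/d[2]
def proj(f,p):
    R,_=cv2.Rodrigues(np.array(f['rvec'],float)); q=R@np.array(p,float)+np.array(f['tvec'],float)
    return f['fx']*q[0]/q[2]+f['cx'], f['fy']*q[1]/q[2]+f['cy']
E
python3 - <<'E'
from h import *
for n in('top','side'):
    f=save(n,n+'0.png'); c,d=ray(f,320,200); print(n,f['fx'],c,d)
o=readout.get_obs(); print(o); print(r.grip_depth)
E
```

```text
pics
top 384.59174471891936 [0.50296081 0.00472847 1.16310165] [ 0.04490937 -0.00808258 -0.99924959]
side 370.61461824088224 [0.50185809 0.68289793 0.8374374 ] [ 0.09539555 -0.66986778 -0.73637933]
{'clock': 0.1, 'joints': array([ 1.04191167,  0.47768604,  0.02233251,  1.55631819, -0.0114894 ,
        1.10928835, -0.08312629]), 'qvel': array([ 1.18494151e-03, -2.90422209e-03,  5.54777435e-04, -2.07593877e-03,
        7.66452915e-04, -9.14197923e-05,  5.76699430e-04]), 'tau': array([ 5.32342965e-03, -5.97762179e+01,  1.61451392e+00, -2.81954384e+01,
        1.29460066e-02,  5.07084100e-03, -5.04835862e-05]), 'tcp_pos': array([ 0.27550777, -0.61565452,  0.23045831]), 'orientation': array([-2.63576377e+00,  1.70810204e+00,  2.16599867e-03]), 'contact_force': array([ 0.16681176, -0.17826374, -0.43552697]), 'moment': array([ 0.02463262, -0.01831747,  0.01560777]), 'grip_width': 0.0854408985438433}
0.0187
```

View pics/top0.png

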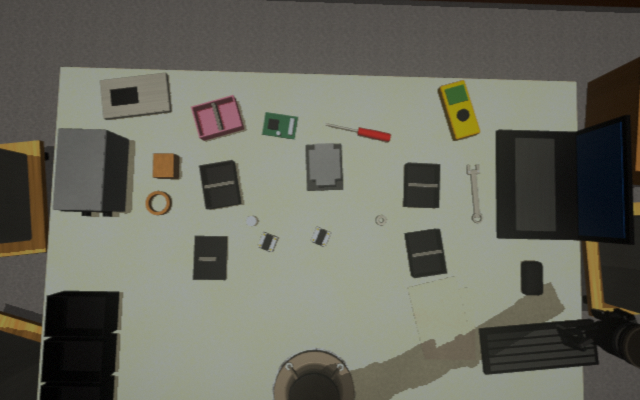

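View pics/side0.png

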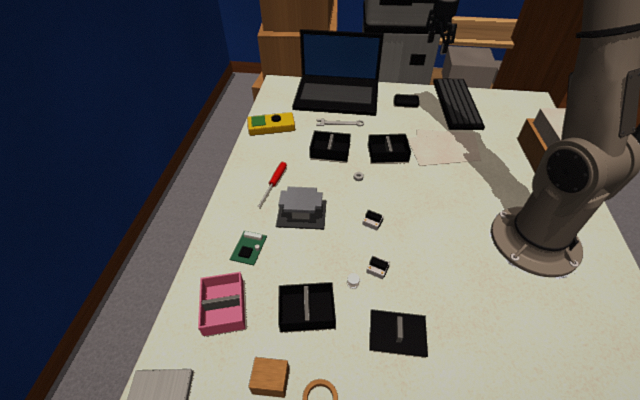

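Run:
```python
import cv2,numpy as np
t=cv2.imread('pics/top0.png'); s=cv2.imread('pics/side0.png')
a=cv2.resize(t[130:290,180:460],None,fx=2.8,fy=2.8,interpolation=cv2.INTER_CUBIC)
a=np.clip(a.astype(float)*1.6,0,255).astype(np.uint8)
cv2.imwrite('pics/t1.png',a)
b=cv2.resize(s[120:360,260:440],None,fx=2.5,fy=2.5,interpolation=cv2.INTER_CUBIC)
b=np.clip(b.astype(float)*1.6,0,255).astype(np.uint8)
cv2.imwrite('pics/s1.png',b)
```

```text
(no output)
```

View pics/t1.png

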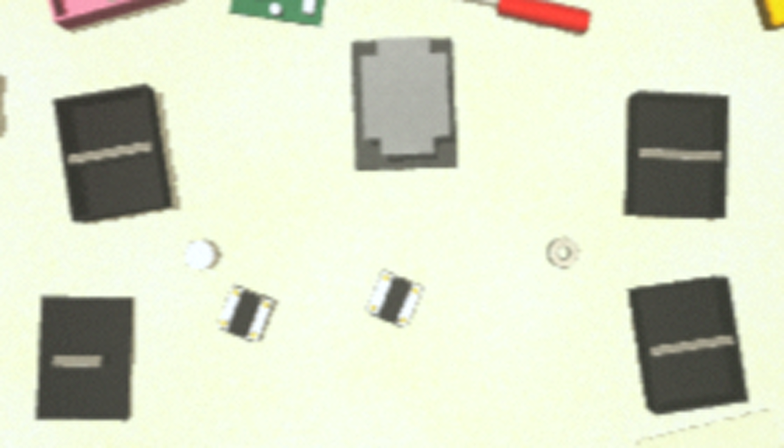

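View pics/s1.png

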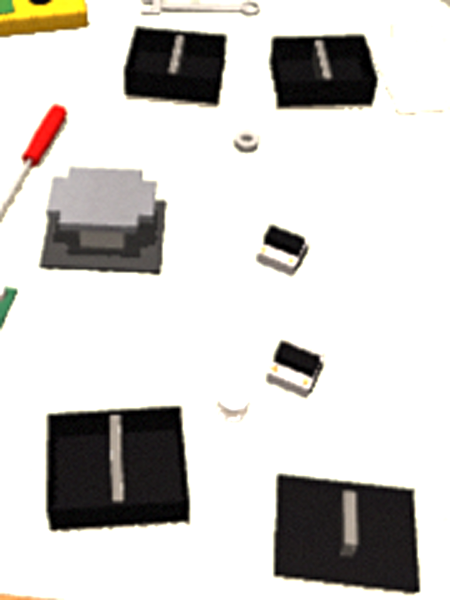

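```bash
cat >> h.py <<'E'
def up(im,x0,x1,y0,y1,k):
    return cv2.resize(im[y0:y1,x0:x1],None,fx=k,fy=k,interpolation=cv2.INTER_CUBIC)
def tool(px,py,pz,yaw):
    """from the measured pose: shift in tool mm and z-turn deg to reach TCP p with tool-x at yaw(deg, mod 180)"""
    from scipy.spatial.transform import Rotation as Ro
    o=readout.get_obs(); R=Ro.from_rotvec(o['orientation']); p=o['tcp_pos']
    s=R.inv().apply(np.array([px,py,pz])-p)*1000
    Y=np.radians(yaw); best=None
    for k in (0,np.pi):
        x=np.array([np.cos(Y+k),np.sin(Y+k),0]); z=np.array([0,0,-1.]); y=np.cross(z,x)
        T=Ro.from_matrix(np.c_[x,y,z]); rv=np.degrees((R.inv()*T).as_rotvec())
        if best is None or np.linalg.norm(rv)<np.linalg.norm(best): best=rv
    X=R.apply([1,0,0]); 
    print('tcp',p.round(4),'yaw',np.degrees(np.arctan2(X[1],X[0])).round(2),'tilt',np.degrees(np.arccos(-R.apply([0,0,1])[2])).round(2),'F',o['contact_force'].round(1),'w',round(o['grip_width']*1000,1),'t',round(o['clock'],2),'q7',round(o['joints'][6],2),'q1',round(o['joints'][0],2))
    print('ROW shift',s.round(1),'turn',best.round(2)); return s,best
E
python3 - <<'E'
from h import *
f=grab_frame('top'); im=f['pixels'].astype(int)
hsv=cv2.cvtColor(f['pixels'],cv2.COLOR_RGB2HSV)
g=im.sum(2)//3; sat=im.max(2)-im.min(2)
for nm,(x,y,w) in dict(trA=(220,184,0),trB=(421,185,0),trC=(426,252,0),lid=(209,259,0)).items():
    sub=g[y-6:y+7,x-20:x+21]; print(nm); 
    if nm in('trA','lid'): print('\n'.join(' '.join('%3d'%v for v in row) for row in sub))
print(g[136:196,324]); print(g[166,300:350])
E
```

```text
trA
119  69  40  34  35  34  34  38  41  42  42  43  42  42  41  42  43  44  43  43  42  44  43  44  43  43  43  45  44  44  43  44  44  46  43  38  40  65  91 102 131
122  73  41  32  34  33  35  39  40  42  41  42  43  43  43  43  43  44  43  43  44  45  45  43  44  44  45  45  44  46  46  45  46  45  43  37  37  55  84 104 130
133  87  44  35  34  31  34  36  38  41  41  41  43  42  42  43  43  43  42  44  44  44  42  43  43  44  44  49  52  52  51  52  58  57  47  39  37  51  84 104 131
143 101  46  33  33  33  33  35  41  43  44  42  45  42  41  42  43  44  42  41  44  48  50  53  50  49  59  76  94  98  92  91  91  80  56  42  37  47  80 102 132
148 106  47  34  34  33  33  35  39  42  42  43  43  44  44  44  46  50  50  49  57  76  94  98  94  91  92  96 101 100  99 101  98  84  59  41  36  44  76 101 128
148 110  56  37  32  32  35  35  40  44  46  48  49  50  54  63  75  87  91  92  91  96 100 101  99 101 102 100  99  97  98  99 103  87  56  42  36  41  77  97 109
149 118  67  39  36  41  45  45  54  63  72  87  92  91  92  92  96  97  99 100 101 100  98  97  98 101 104  97 
[... 2928 characters left out ...]
 44  42  41  42  44  44  44  44  43  44  45  45  44  45  44  43  46  48  84 130 150 150
150 152 151 148 107  52  43  40  42  42  40  41  41  44  43  42  41  42  43  43  43  44  44  43  44  43  44  43  45  45  44  44  44  46  43  44  48  86 132 150 151
[152 152 152 151 152 153 152 134 117 114 112 112 113 112 111 112 111 110
 112 113 111 111 112 111 110 113 110 110 111 111 109 107 110 111 109 110
 109 109 110 109 110 110 111 110 111 112 113 112 108  67  52  58  65  70
 104 144 154 153 154 152]
[155 153 153 152 153 134  96  70  69  93 107 111 112 110 113 112 111 111
 110 112 111 110 110 110 109 109 109 110 111 110 109 110 110 109 107 110
 109 110 106  99  74  69 120 149 153 154 153 152 151 151]
```

```bash
cat >> h.py <<'E'
K=8
def blob(f,x0,x1,y0,y1,lo,hi,z,show=True,best=None):
    g=f['pixels'].astype(np.float32).mean(2)
    u=up(g,x0,x1,y0,y1,K); m=((u>lo)&(u<hi)).astype(np.uint8)
    cs,_=cv2.findContours(m,cv2.RETR_EXTERNAL,cv2.CHAIN_APPROX_NONE)
    c=max(cs,key=cv2.contourArea)
    pts=np.array([onplane(f,(p[0]+.5)/K-.5+x0,(p[1]+.5)/K-.5+y0,z)[:2] for p in c[:,0,:]])
    (cx,cy),(w,h),a=cv2.minAreaRect((pts*1000).astype(np.float32))
    if w<h: w,h,a=h,w,a+90
    a=(a+90)%180-90
    if show: print('  c mm',round(cx,1),round(cy,1),'long',round(w,1),'short',round(h,1),'long-axis yaw',round(a,2))
    return pts,(cx,cy,w,h,a)
E
python3 - <<'E'
from h import *
f=grab_frame('top')
for nm,b in dict(trA=(201,238,172,196),trB=(406,437,174,196),trC=(409,443,240,264),lid=(194,225,250,268)).items():
    print(nm); blob(f,*b,70,255,.041 if nm=='lid' else .048)
print('tray outline dark @52')
for nm,b in dict(trA=(192,250,152,218),trB=(395,448,152,218),trC=(398,452,222,285),lid=(185,238,228,288)).items():
    print(nm); blob(f,*b,-99,95,.013 if nm=='lid' else .052)
print('stand top'); pts,_=blob(f,300,350,140,196,88,130,.070)
x,y=pts.T*1000; print(x.min(),x.max(),y.min(),y.max())
print('foot'); blob(f,298,350,136,198,-9,125,.008)
for nm,b in dict(m1=(252,284,226,258),m2=(305,336,222,252)).items():
    print(nm); blob(f,*b,-9,95,.036)
E
```

```text
trA
  c mm 592.5 289.9 long 86.4 short 11.7 long-axis yaw -78.96
trB
  c mm 604.6 -301.9 long 84.3 short 11.5 long-axis yaw 88.3
trC
  c mm 407.3 -316.0 long 87.1 short 11.5 long-axis yaw -80.27
lid
  c mm 377.1 316.5 long 49.6 short 12.1 long-axis yaw -88.83
tray outline dark @52
trA
  c mm 590.9 283.4 long 133.4 short 108.5 long-axis yaw 11.13
trB
  c mm 603.5 -298.0 long 131.2 short 106.8 long-axis yaw -1.26
trC
  c mm 408.1 -310.6 long 132.2 short 106.6 long-axis yaw 9.65
lid
  c mm 377.7 315.3 long 128.4 short 99.2 long-axis yaw 0.3
stand top
  c mm 647.6 -13.1 long 137.2 short 108.2 long-axis yaw 3.66
577.4510825583995 718.3137941742148 -69.25585902002157 43.374260883162094
foot
  c mm 655.7 -14.1 long 144.3 short 113.6 long-axis yaw 3.65
m1
  c mm 429.6 147.1 long 48.3 short 23.8 long-axis yaw -21.1
m2
  c mm 447.0 -8.9 long 47.6 short 22.5 long-axis yaw -22.47
```

Run:
```python
from h import *
f=grab_frame('top')
g=f['pixels'].astype(np.float32).mean(2); x0,x1,y0,y1=298,352,134,200
u=up(g,x0,x1,y0,y1,8); m=((u>88)&(u<131)).astype(np.uint8)
m=cv2.morphologyEx(m,cv2.MORPH_OPEN,np.ones((25,25),np.uint8))
cs,_=cv2.findContours(m,cv2.RETR_EXTERNAL,cv2.CHAIN_APPROX_NONE); c=max(cs,key=cv2.contourArea)
pts=np.array([onplane(f,(p[0]+.5)/8-.5+x0,(p[1]+.5)/8-.5+y0,.07)[:2] for p in c[:,0,:]])*1000
print(cv2.minAreaRect(pts.astype(np.float32)))
M=cv2.moments(pts.astype(np.float32)); print('area',M['m00'],'centroid',M['m10']/M['m00'],M['m01']/M['m00'],'yaw',np.degrees(.5*np.arctan2(2*M['mu11'],M['mu20']-M['mu02'])))
print('expected area',120*54+88*86-54*86)
v=cv2.cvtColor(np.clip(u*1.5,0,255).astype(np.uint8),cv2.COLOR_GRAY2BGR); cv2.drawContours(v,[c],-1,(0,0,255),1); cv2.imwrite('pics/st.png',v)
```

```text
((656.3589477539062, -13.551155090332031), (119.85166931152344, 88.3629379272461), 3.120919942855835)
area 9214.967042783674 centroid 656.5597357428218 -13.611604023749205 yaw 3.335922423413522
expected area 9404
```

View pics/st.png

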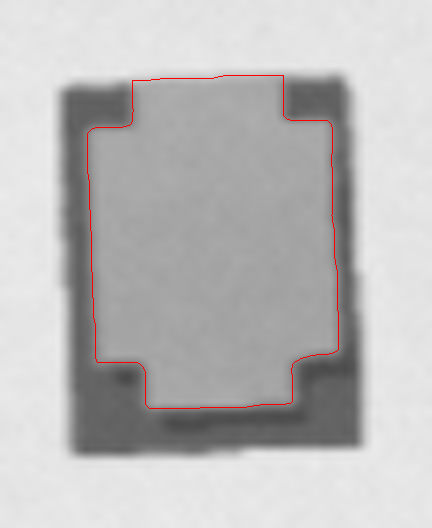

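Run:
```python
from h import *
tool(.4074,-.3164,.13,9.7)
tool(.4074,-.3164,.02,9.7)
```

```text
tcp [ 0.2756 -0.6159  0.2308] yaw -65.89 tilt 0.05 F [ 0.2  0.6 -0.5] w 85.1 t 0.25 q7 -0.08 q1 1.04
ROW shift [-219.4 -242.6  101. ] turn [-3.000e-02  4.000e-02 -7.559e+01]
tcp [ 0.2756 -0.6159  0.2308] yaw -65.89 tilt 0.05 F [ 0.2  0.6 -0.5] w 85.1 t 0.25 q7 -0.08 q1 1.04
ROW shift [-219.3 -242.7  211. ] turn [-3.000e-02  4.000e-02 -7.559e+01]
```

```bash
python3 -m handwheel '-60 -66 0 0 0 -10 45; -120 -132 0 0 0 -20 45; -180 -198 0 0 0 -30 45; -219.4 -242.6 50 0 0 -40 45; -219.4 -242.6 101 0 0 -50.5 45; -219.4 -242.6 101 0 0 -61 45; -219.4 -242.6 101 0 0 -71 45;-219.4 -242.6 101 0 0 -75.6 45;-219.4 -242.6 101 0 0 -75.6 45' 40
python3 - <<'E'
from h import *
tool(.4074,-.3164,.02,9.7)
save('top','a1.png');save('side','a1s.png')
a=cv2.imread('pics/a1.png')[190:310,340:500]; b=cv2.imread('pics/a1s.png')[90:210,320:480]
v=np.hstack([cv2.resize(q,None,fx=2.5,fy=2.5,interpolation=cv2.INTER_CUBIC) for q in(a,b)]); cv2.imwrite('pics/a1c.png',np.clip(v*1.6,0,255))
E
```

```text
clock: 1.38
tcp_pos: [0.4075, -0.3168, 0.1302]
orientation: [-3.13, -0.264, -0.0]
contact_force: [-0.2, 0.6, 0.7]
grip_width: 0.045
tcp [ 0.4075 -0.3168  0.1302] yaw 9.66 tilt 0.01 F [-0.2  0.6  0.7] w 45.0 t 1.38 q7 0.55 q1 0.83
ROW shift [-1.000e-01 -4.000e-01  1.102e+02] turn [-0.01 -0.   -0.04][ WARN:0@3.917] global loadsave.cpp:1063 imwrite_ Unsupported depth image for selected encoder is fallbacked to CV_8U.
```

View pics/a1c.png

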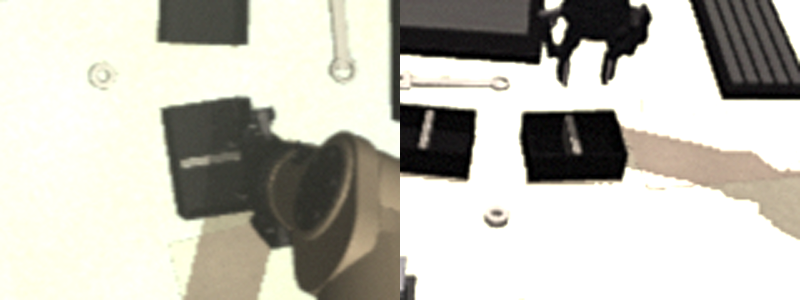

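Run:
```python
from h import *
o=readout.get_obs()
for n in('top','side'):
    f=grab_frame(n); im=f['pixels'][:,:,::-1].copy()
    for p,c in ((o['tcp_pos'],(0,0,255)),([.4074,-.3164,.048],(0,255,0))):
        u=proj(f,p); print(n,u);
```

```text
top (np.float64(435.7935783887882), np.float64(255.66890166790114))
top (np.float64(426.7768274359362), np.float64(252.85559297499128))
side (np.float64(392.4706272810176), np.float64(123.53495584952627))
side (np.float64(389.16970644919854), np.float64(144.01087329405166))
```

```bash
python3 -m handwheel '0 0 40 0 0 0 45; 0 0 80 0 0 0 45; 0 0 100 0 0 0 45; 0 0 110 0 0 0 45; 0 0 110 0 0 0 45; 0 0 110 0 0 0 5; 0 0 110 0 0 0 5; 0 0 110 0 0 0 5; 0 0 110 0 0 0 5' 60
python3 -m handwheel '0 0 -20 0 0 0 5; 0 0 -60 0 0 0 5; 0 0 -110 0 0 0 5;0 0 -160 0 0 0 5; 0 0 -160 0 0 0 5'
python3 - <<'E'
from h import *
tool(.6564,-.0136,.1,3.4)
save('top','a2.png');save('side','a2s.png')
E
```

```text
clock: 2.7
tcp_pos: [0.4083, -0.3173, 0.0214]
orientation: [3.129, 0.265, 0.002]
contact_force: [-1.1, 1.0, 7.4]
grip_width: 0.0087
clock: 3.32
tcp_pos: [0.4096, -0.3181, 0.1842]
orientation: [3.125, 0.265, 0.009]
contact_force: [-0.6, -0.0, -2.5]
grip_width: 0.0086
tcp [ 0.4096 -0.3181  0.1842] yaw 9.69 tilt 0.45 F [-0.6 -0.  -2.5] w 8.6 t 3.33 q7 0.58 q1 0.86
ROW shift [ 294.1 -259.1   84.2] turn [ 0.32 -0.32  6.29]
```

View pics/a2s.png

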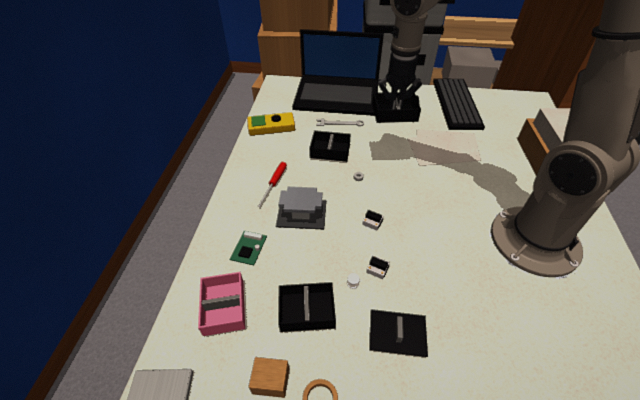

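```bash
python3 -m handwheel '40 -36 0 0 0 1 5; 85 -75 0 0 0 3 5; 130 -115 0 0 0 6 5;175 -155 0 0 0 6.3 5;220 -194 0 0 0 6.3 5;265 -234 0 0 0 6.3 5;294 -259 0 0.3 -0.3 6.3 5;294 -259 20 0.3 -0.3 6.3 5;294 -259 40 0.3 -0.3 6.3 5;294 -259 40 0.3 -0.3 6.3 5;294 -259 40 0.3 -0.3 6.3 5'
cat > look.py <<'E'
import sys
from h import *
n,x0,x1,y0,y1,x2,x3,y2,y3=sys.argv[1],*map(int,sys.argv[2:10])
a=save('top',n+'t.png');b=save('side',n+'s.png')
A=cv2.imread('pics/'+n+'t.png')[y0:y1,x0:x1];B=cv2.imread('pics/'+n+'s.png')[y2:y3,x2:x3]
v=np.hstack([cv2.resize(q,(400,int(400*q.shape[0]/q.shape[1])),interpolation=cv2.INTER_CUBIC)[:500] for q in(A,B)]) if A.shape==B.shape else A
cv2.imwrite('pics/'+n+'c.png',np.clip(v.astype(float)*1.8,0,255).astype(np.uint8))
E
python3 look.py a3 260 400 100 240 240 380 100 240
python3 - <<'E'
from h import *
tool(.6564,-.0136,.0834,3.4)
E
```

```text
clock: 4.8
tcp_pos: [0.6533, -0.0131, 0.1401]
orientation: [-3.136, -0.091, 0.01]
contact_force: [0.7, -0.6, -2.1]
grip_width: 0.0091
tcp [ 0.654  -0.0125  0.1411] yaw 3.36 tilt 0.36 F [ 0.  -0.5 -2.1] w 8.7 t 4.9 q7 -0.23 q1 0.23
ROW shift [ 2.6  1.5 57.7] turn [-0.27  0.24 -0.05]
```

View pics/a3c.png

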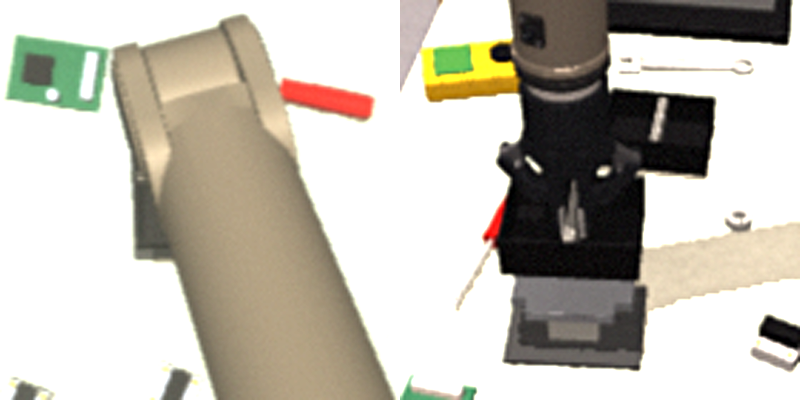

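```bash
cat >> h.py <<'E'
def corners(f,c,yaw,zs=(8,52)):
    Y=np.radians(yaw); 
    for z in zs:
        for sx,sy in((1,1),(-1,1),(-1,-1),(1,-1)):
            x,y=sx*.064,sy*.048
            p=[c[0]+x*np.cos(Y)-y*np.sin(Y),c[1]+x*np.sin(Y)+y*np.cos(Y),c[2]+z/1000]
            yield (sx,sy,z),proj(f,p)
E
python3 - <<'E'
from h import *
f=grab_frame('side')
o=readout.get_obs()['tcp_pos']
im=up(f['pixels'][:,:,::-1].copy(),260,340,150,240,7)
im=np.clip(im.astype(float)*2.5,0,255).astype(np.uint8)
for k,(u,v) in corners(f,[o[0],o[1],o[2]-.0214],3.4):
    if k[1]==1: print(k,round(u,1),round(v,1))
    cv2.circle(im,(int((u+.5-260)*7),int((v+.5-150)*7)),2,(0,0,255) if k[2]==8 else (0,255,0),-1)
cv2.imwrite('pics/a3k.png',im)
E
```

```text
(1, 1, 8) 274.1 196.3
(-1, 1, 8) 322.7 198.6
(1, 1, 52) 272.3 184.5
(-1, 1, 52) 322.6 186.8
```

View pics/a3k.png

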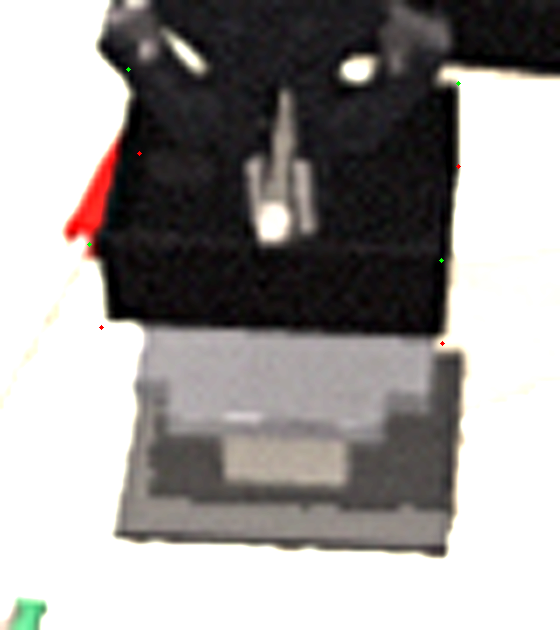

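Run:
```python
from h import *
f=grab_frame('side')
im=up(f['pixels'][:,:,::-1].copy(),260,340,180,240,10)
im=np.clip(im.astype(float)*2.5,0,255).astype(np.uint8)
Y=np.radians(3.4)
for z in(.07,.058,.0001,.008):
  for x,y in ((43,44),(-43,44),(60,27),(-60,27),(43,27),(-43,27)) if z>.05 else ((70,55),(-70,55)):
    u,v=proj(f,[.6564+(x*np.cos(Y)-y*np.sin(Y))/1000,-.0136+(x*np.sin(Y)+y*np.cos(Y))/1000,z])
    cv2.circle(im,(int((u+.5-260)*10),int((v+.5-180)*10)),3,(0,0,255) if z==.07 else (0,255,0),-1)
cv2.imwrite('pics/a3l.png',im)
```

```text
(no output)
```

View pics/a3l.png

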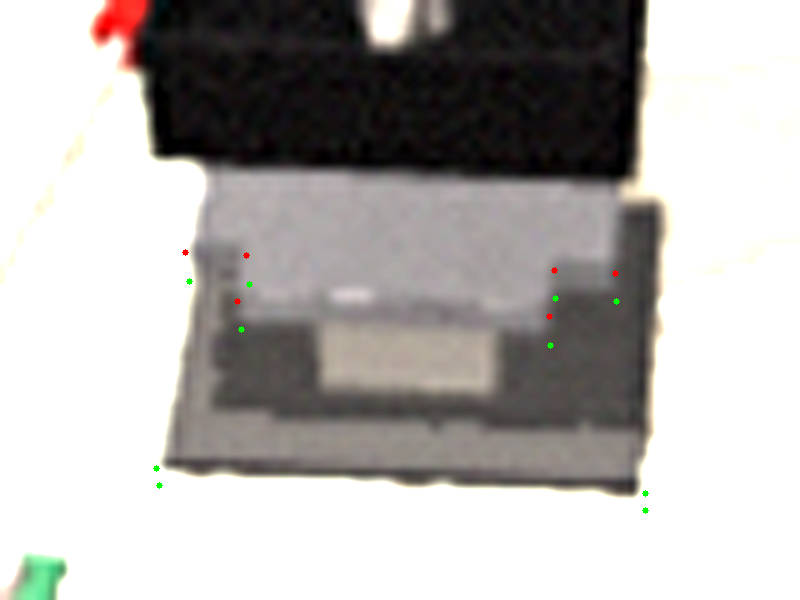

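```bash
python3 -m handwheel '2.6 1.5 0 -0.3 0.2 0 5; 2.6 1.5 15 -0.3 0.2 0 5; 2.6 1.5 30 -0.3 0.2 0 5; 2.6 1.5 42 -0.3 0.2 0 5; 2.6 1.5 42 -0.3 0.2 0 5; 2.6 1.5 42 -0.3 0.2 0 5'
python3 - <<'E'
from h import *
tool(.6564,-.0136,.0834,3.4)
E
```

```text
clock: 5.75
tcp_pos: [0.6564, -0.013, 0.0984]
orientation: [3.14, 0.094, -0.003]
contact_force: [-0.0, 0.2, -1.4]
grip_width: 0.009
tcp [ 0.6564 -0.013   0.0984] yaw 3.41 tilt 0.1 F [-0.   0.2 -1.4] w 9.0 t 5.75 q7 -0.26 q1 0.21
ROW shift [ 0.   0.6 15. ] turn [0.01 0.1  0.01]
```

```bash
python3 -m handwheel '0 0.6 4 0 0.1 0 5; 0 0.6 8 0 0.1 0 5; 0 0.6 11 0 0.1 0 5; 0 0.6 14 0 0.1 0 5; 0 0.6 16 0 0.1 0 5; 0 0.6 16 0 0.1 0 5'
python3 - <<'E'
from h import *
tool(.6564,-.0136,.0834,3.4)
E
python3 look.py a4 260 400 100 240 240 380 100 240
```

```text
clock: 6.5
tcp_pos: [0.6564, -0.0137, 0.0835]
orientation: [3.139, 0.093, 0.001]
contact_force: [-3.1, 0.2, 5.8]
grip_width: 0.0091
tcp [ 0.6564 -0.0137  0.0835] yaw 3.41 tilt 0.05 F [-3.1  0.2  5.8] w 9.1 t 6.5 q7 -0.26 q1 0.21
ROW shift [-0.  -0.1  0.1] turn [ 0.05 -0.02  0.01]
```

View pics/a4c.png

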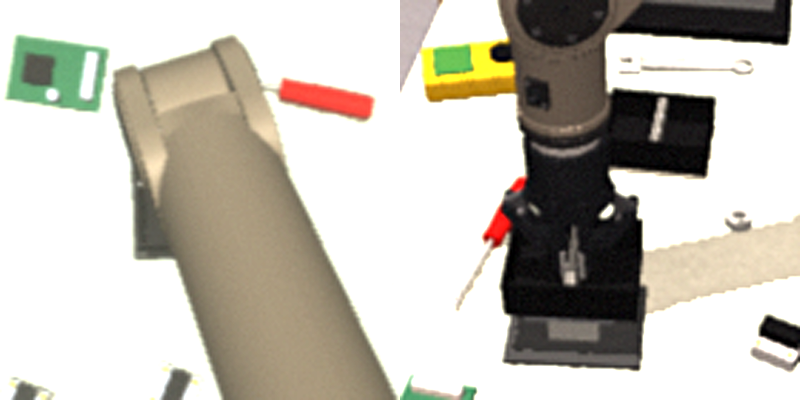

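```bash
python3 -m handwheel '0 0 2 0 0 0 5; 0 0 2 0 0 0 5'
python3 -m handwheel '0 0 -2 0 0 0 45; 0 0 -2 0 0 0 45;0 0 -2 0 0 0 45;0 0 -30 0 0 0 45;0 0 -80 0 0 0 45;0 0 -140 0 0 0 60;0 0 -140 0 0 0 60'
python3 - <<'E'
from h import *
tool(.447,-.0089,.13,90-22.5)
E
```

```text
clock: 6.85
tcp_pos: [0.6564, -0.0137, 0.0834]
orientation: [3.139, 0.093, 0.001]
contact_force: [-9.2, -1.5, 20.0]
grip_width: 0.0089
clock: 7.72
tcp_pos: [0.6594, -0.0129, 0.226]
orientation: [3.14, 0.093, 0.015]
contact_force: [0.5, 0.1, -1.0]
grip_width: 0.06
tcp [ 0.6594 -0.0129  0.226 ] yaw 3.4 tilt 0.56 F [ 0.5  0.1 -1. ] w 60.0 t 7.72 q7 -0.2 q1 0.24
ROW shift [-212.7  -16.7   93.9] turn [  0.33  -0.49 -64.1 ]
```

```bash
python3 look.py b1 180 460 120 300 180 460 120 300
python3 - <<'E'
from h import *
f=grab_frame('top')
for nm,b in dict(m1=(252,284,226,258),m2=(305,336,222,252)).items():
    print(nm); blob(f,*b,-9,95,.036)
E
```

```text
m1
  c mm 429.4 147.2 long 47.2 short 22.0 long-axis yaw -19.3
m2
  c mm 448.0 -39.1 long 86.7 short 25.6 long-axis yaw 1.26
```

View pics/b1c.png

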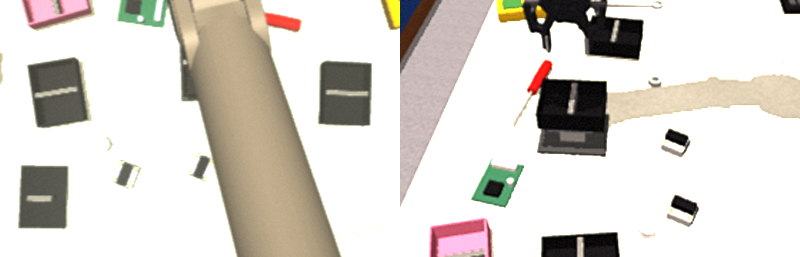

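Run:
```python
from h import *
tool(.4295,.1472,.10,69.8)
```

```text
tcp [ 0.6556 -0.0138  0.2193] yaw 3.4 tilt 0.1 F [-0.3  0.5  0.6] w 60.1 t 7.88 q7 -0.2 q1 0.24
ROW shift [-215.9 -174.2  119.6] turn [-3.00e-02  1.00e-01 -6.64e+01]
```

```bash
python3 -m handwheel '-40 -30 0 0 0 -10 50; -80 -62 0 0 0 -20 50; -125 -100 0 0 0 -30 50; -170 -137 20 0 0 -40.5 50; -205 -165 60 0 0 -51 50;-216 -174 100 0 0 -61 50;-216 -174 120 0 0 -66.4 50;-216 -174 120 0 0 -66.4 50;-216 -174 120 0 0 -66.4 50'
python3 - <<'E'
from h import *
tool(.4295,.1472,.0225,69.8)
E
python3 look.py b2 220 320 180 280 320 420 200 300
```

```text
clock: 9.0
tcp_pos: [0.4303, 0.1472, 0.1004]
orientation: [-2.578, -1.794, 0.001]
contact_force: [0.3, -0.1, -0.1]
grip_width: 0.0496
tcp [0.4303 0.1472 0.1004] yaw 69.68 tilt 0.04 F [ 0.3 -0.1 -0.1] w 49.6 t 9.0 q7 0.37 q1 0.16
ROW shift [-0.2 -0.7 77.9] turn [-0.04  0.02 -0.12]
```

View pics/b2c.png

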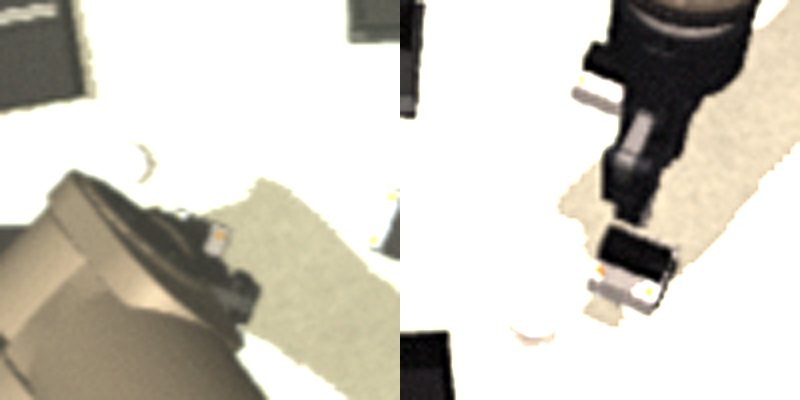

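```bash
python3 -m handwheel '0 -0.7 30 0 0 0 42; 0 -0.7 55 0 0 0 42; 0 -0.7 70 0 0 0 42; 0 -0.7 77.5 0 0 0 42; 0 -0.7 77.5 0 0 0 42; 0 -0.7 77.5 0 0 0 10; 0 -0.7 77.5 0 0 0 10; 0 -0.7 77.5 0 0 0 10;0 -0.7 77.5 0 0 0 10' 50
python3 -m handwheel '0 0 -20 0 0 0 10; 0 0 -60 0 0 0 10; 0 0 -110 0 0 0 10;0 0 -150 0 0 0 10; 0 0 -150 0 0 0 10'
python3 look.py b3 220 320 180 280 320 420 160 260
python3 - <<'E'
from h import *
Y=np.radians(3.4)
for s in(32.5,-32.5): print([.6564+s/1e3*np.cos(Y),-.0136+s/1e3*np.sin(Y)])
tool(.6564+.0325*np.cos(Y),-.0136+.0325*np.sin(Y),.16,93.4)
E
```

```text
clock: 10.22
tcp_pos: [0.4301, 0.1477, 0.0236]
orientation: [2.576, 1.797, 0.002]
contact_force: [-1.3, -1.2, 6.2]
grip_width: 0.0187
clock: 10.85
tcp_pos: [0.4314, 0.1481, 0.1756]
orientation: [2.575, 1.795, 0.008]
contact_force: [0.9, 0.1, -1.6]
grip_width: 0.0189
[np.float64(0.6888427944075224), np.float64(-0.011672542858781247)]
[np.float64(0.6239572055924776), np.float64(-0.015527457141218752)]
tcp [0.4293 0.1469 0.1726] yaw 69.77 tilt 0.06 F [ 0.6  0.6 -1.7] w 19.0 t 10.95 q7 0.49 q1 0.26
ROW shift [-59.  298.3  12.7] turn [ 1.000e-02  6.000e-02 -2.363e+01]
```

View pics/b3c.png

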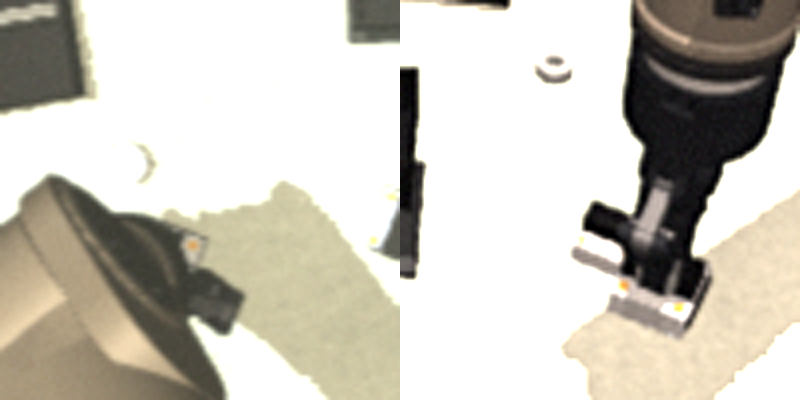

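```bash
python3 -m handwheel '-8 50 0 0 0 -4 10; -19 98 0 0 0 -10 10; -30 150 0 0 0 -16 10; -40 200 0 0 0 -23.6 10; -49 248 0 0 0 -23.6 10; -59 298.3 0 0 0 -23.6 10; -59 298.3 10 0 0 -23.6 10; -59 298.3 10 0 0 -23.6 10; -59 298.3 10 0 0 -23.6 10'
python3 look.py b4 260 400 100 240 240 380 100 240
python3 - <<'E'
from h import *
tool(.6888,-.0117,.0976,93.4)
E
```

```text
clock: 12.08
tcp_pos: [0.6878, -0.0094, 0.162]
orientation: [-2.151, -2.288, 0.002]
contact_force: [-0.3, 1.5, -1.4]
grip_width: 0.0187
tcp [ 0.6885 -0.0098  0.163 ] yaw 93.51 tilt 0.03 F [-0.9  0.3 -0.6] w 18.6 t 12.18 q7 1.19 q1 0.41
ROW shift [-1.9  0.2 65.4] turn [-0.02  0.02  0.11]
```

View pics/b4c.png

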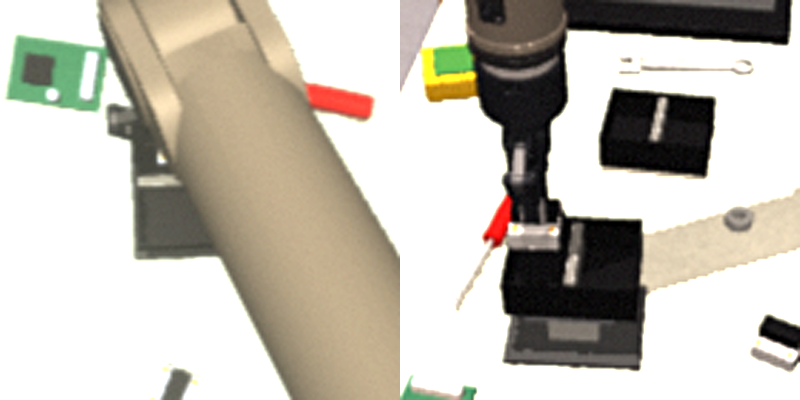

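```bash
python3 - <<'E'
from h import *
f=grab_frame('side'); p=readout.get_obs()['tcp_pos']
for s in(-23,23): print(proj(f,[p[0]+s/1e3,p[1]+.023,p[2]-.0136]))
E
python3 -m handwheel '-1.9 0 20 0 0 0 10; -1.9 0 40 0 0 0 10; -1.9 0 55 0 0 0 10; -1.9 0 62 0 0 0 10; -1.9 0 65 0 0 0 10; -1.9 0 66 0 0 0 10; -1.9 0 66 0 0 0 10'
python3 - <<'E'
from h import *
tool(.6888,-.0117,.0976,93.4)
E
```

```text
(np.float64(293.8953661415077), np.float64(185.05789254143664))
(np.float64(276.65462513811383), np.float64(183.53732248525))
clock: 13.1
tcp_pos: [0.6896, -0.0126, 0.0978]
orientation: [2.154, 2.286, 0.001]
contact_force: [-2.5, -0.3, 4.2]
grip_width: 0.0184
tcp [ 0.6896 -0.0126  0.0978] yaw 93.41 tilt 0.05 F [-2.5 -0.3  4.2] w 18.4 t 13.1 q7 1.16 q1 0.39
ROW shift [ 0.9 -0.8  0.2] turn [0.05 0.02 0.01]
```

```bash
python3 -m handwheel '0 0 0 0 0 0 42; 0 0 0 0 0 0 42;0 0 0 0 0 0 42;0 0 -30 0 0 0 42;0 0 -80 0 0 0 42;0 0 -130 0 0 0 42;-60 -60 -130 0 0 10 42;-60 -120 -130 0 0 20 42;-60 -170 -130 0 0 20 42'
python3 look.py b5 260 400 100 240 240 380 100 240
python3 - <<'E'
from h import *
tool(.447,-.0089,.10,68)
E
```

```text
clock: 14.22
tcp_pos: [0.5238, -0.0842, 0.2267]
orientation: [2.522, 1.871, -0.001]
contact_force: [0.2, 0.2, 1.4]
grip_width: 0.042
tcp [ 0.5175 -0.0841  0.2249] yaw 73.33 tilt 0.55 F [ 1.1 -0.5  0.3] w 42.3 t 14.32 q7 1.07 q1 0.67
ROW shift [ 52.6 -88.3 125.2] turn [-0.38  0.39  5.33]
```

View pics/b5c.png

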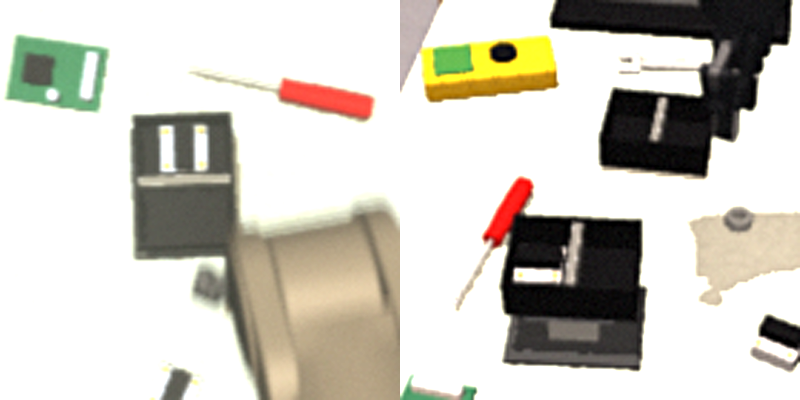

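Run:
```python
from h import *
f=grab_frame('top')
blob(f,308,332,224,250,-9,95,.036)
print('rib'); blob(f,305,345,156,170,72,110,.110)
tool(.4475,-.009,.08,68)
```

```text
c mm 447.0 -8.9 long 47.5 short 21.8 long-axis yaw -22.12
rib
  c mm 660.5 -12.0 long 90.7 short 25.7 long-axis yaw -88.54
tcp [ 0.5218 -0.0836  0.2263] yaw 73.35 tilt 0.25 F [ 0.7 -0.5  0.4] w 42.2 t 14.38 q7 1.07 q1 0.67
ROW shift [ 50.8 -92.3 146.3] turn [-0.1   0.22  5.35]
```

```bash
python3 -m handwheel '25 -46 50 0 0 2 42; 50.8 -92.3 100 -0.1 0.2 5.4 42; 50.8 -92.3 125 -0.1 0.2 5.4 42; 50.8 -92.3 146 -0.1 0.2 5.4 42; 50.8 -92.3 146 -0.1 0.2 5.4 42; 50.8 -92.3 146 -0.1 0.2 5.4 42'
python3 look.py c1 260 400 100 240 320 420 160 260
python3 - <<'E'
from h import *
tool(.447,-.009,.0225,68)
im=cv2.imread('pics/c1s.png'); cv2.imwrite('pics/c1d.png',np.clip(cv2.resize(im[150:260,320:430],None,fx=5,fy=5)*1.6,0,255).astype(np.uint8))
E
```

```text
clock: 15.12
tcp_pos: [0.453, -0.007, 0.0817]
orientation: [-2.604, -1.757, -0.009]
contact_force: [0.2, 0.5, 0.8]
grip_width: 0.0416
tcp [ 0.4527 -0.0074  0.0819] yaw 67.99 tilt 0.32 F [ 0.5 -0.3  0.6] w 42.2 t 15.22 q7 0.66 q1 0.47
ROW shift [-3.9 -4.9 59.3] turn [ 0.2  -0.24 -0.01]
```

View pics/c1d.png

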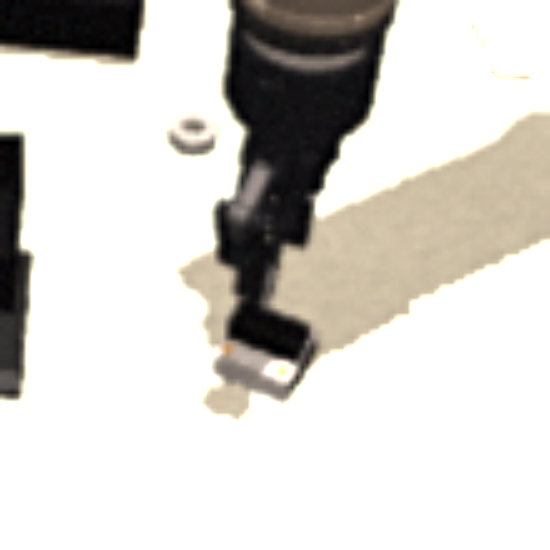

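```bash
python3 -m handwheel '-3.9 -4.9 10 0.2 -0.2 0 42; -3.9 -4.9 25 0.2 -0.2 0 42; -3.9 -4.9 45 0.2 -0.2 0 42; -3.9 -4.9 55 0.2 -0.2 0 42; -3.9 -4.9 59 0.2 -0.2 0 42;-3.9 -4.9 59 0.2 -0.2 0 42; -3.9 -4.9 59 0.2 -0.2 0 10;-3.9 -4.9 59 0.2 -0.2 0 10;-3.9 -4.9 59 0.2 -0.2 0 10;-3.9 -4.9 59 0.2 -0.2 0 10'
python3 -m handwheel '0 0 -20 0 0 0 10; 0 0 -60 0 0 0 10; 0 0 -110 0 0 0 10;0 0 -145 0 0 0 10; 0 0 -145 0 0 0 10;0 0 -145 0 0 0 10'
python3 - <<'E'
from h import *
tool(.6240,-.0155,.165,93.4)
E
```

```text
clock: 16.48
tcp_pos: [0.446, -0.0091, 0.0224]
orientation: [-2.604, -1.757, 0.001]
contact_force: [-1.1, 1.0, 6.4]
grip_width: 0.0183
clock: 17.23
tcp_pos: [0.445, -0.0097, 0.1662]
orientation: [-2.603, -1.756, 0.004]
contact_force: [-1.2, -0.8, -1.6]
grip_width: 0.0187
tcp [ 0.445  -0.0097  0.1662] yaw 67.99 tilt 0.17 F [-1.2 -0.8 -1.6] w 18.7 t 17.23 q7 0.82 q1 0.59
ROW shift [ 61.7 168.1   0.6] turn [ -0.17   0.03 -25.41]
```

```bash
python3 -m handwheel '20 45 0 0 0 -8 10; 40 90 0 0 0 -16 10; 61 130 0 0 0 -25.4 10; 61.7 168 0 0 0 -25.4 10; 61.7 168 0 0 0 -25.4 10; 61.7 168 0 0 0 -25.4 10; 61.7 168 0 0 0 -25.4 10'
python3 - <<'E'
from h import *
tool(.6240,-.0155,.0964,93.4)
E
python3 look.py c2 260 400 100 240 240 380 100 240
```

```text
clock: 18.1
tcp_pos: [0.6234, -0.0144, 0.1658]
orientation: [-2.151, -2.286, 0.004]
contact_force: [-1.1, -0.3, -1.3]
grip_width: 0.0185
tcp [ 0.6234 -0.0144  0.1658] yaw 93.48 tilt 0.2 F [-1.1 -0.3 -1.3] w 18.5 t 18.1 q7 1.17 q1 0.49
ROW shift [-1.2  0.8 69.4] turn [-0.2  -0.03  0.08]
```

View pics/c2c.png

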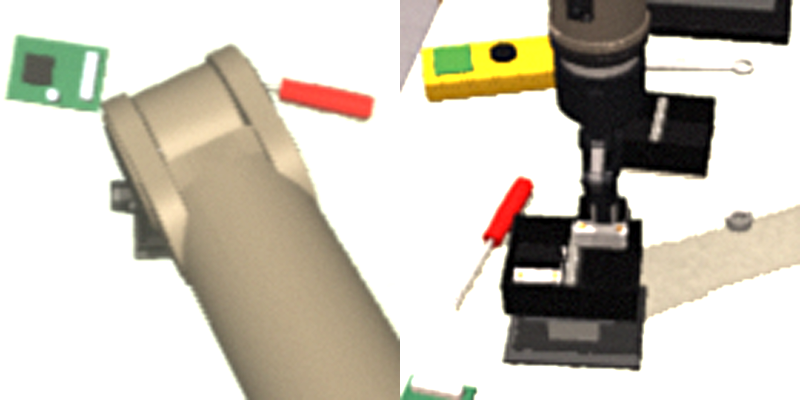

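Run:
```python
from h import *
f=grab_frame('side'); p=readout.get_obs()['tcp_pos']
for s in(-23,23): print((np.array(proj(f,[p[0]+s/1e3,p[1]+.023,p[2]-.0024]))-[240,100])/.35+[400,0])
```

```text
[624.43963681 234.21983984]
[574.20287654 229.85210386]
```

```bash
python3 -m handwheel '-1.2 0.8 20 -0.2 0 0 10; -1.2 0.8 40 -0.2 0 0 10; -1.2 0.8 57 -0.2 0 0 10; -1.2 0.8 66 -0.2 0 0 10; -1.2 0.8 69 -0.2 0 0 10; -1.2 0.8 70 -0.2 0 0 10; -1.2 0.8 70 -0.2 0 0 10'
python3 - <<'E'
from h import *
tool(.6240,-.0155,.0964,93.4)
E
```

```text
clock: 19.12
tcp_pos: [0.6255, -0.0159, 0.0969]
orientation: [2.154, 2.286, 0.003]
contact_force: [-0.5, -0.4, -1.7]
grip_width: 0.0186
tcp [ 0.6255 -0.0159  0.0969] yaw 93.41 tilt 0.12 F [-0.5 -0.4 -1.7] w 18.6 t 19.12 q7 1.12 q1 0.46
ROW shift [ 0.5 -1.5  0.4] turn [ 0.12 -0.03  0.01]
```

```bash
python3 -m handwheel '0 -1.2 0 0 0 0 10; 0 -1.2 1.5 0 0 0 10; 0 -1.2 1.5 0 0 0 10'
python3 -m handwheel '0 0 0 0 0 0 42; 0 0 0 0 0 0 42;0 0 0 0 0 0 42;0 0 -30 0 0 0 42;0 0 -80 0 0 0 42;0 0 -130 0 0 0 42;-50 -20 -140 0 0 10 42;-110 -20 -140 0 0 20 42;-160 -20 -140 0 0 30 42;-210 -20 -140 0 0 40 42;-210 -20 -140 0 0 50 42'
python3 look.py c3 260 400 100 240 240 380 100 240
python3 - <<'E'
from h import *
f=grab_frame('top'); print('B');blob(f,406,437,174,196,70,255,.048)
print('A');blob(f,201,238,172,196,70,255,.048)
tool(.6046,-.3024,.12,-1.7)
E
```

```text
clock: 19.5
tcp_pos: [0.6246, -0.0161, 0.0966]
orientation: [2.153, 2.285, 0.003]
contact_force: [-4.1, -1.3, 9.5]
grip_width: 0.0184
clock: 20.88
tcp_pos: [0.6154, -0.2336, 0.2339]
orientation: [2.926, 1.14, -0.0]
contact_force: [0.0, 0.5, 0.7]
grip_width: 0.042
B
  c mm 608.2 -280.0 long 4.4 short 2.6 long-axis yaw -88.62
A
  c mm 592.4 289.8 long 87.7 short 12.4 long-axis yaw -78.65
tcp [ 0.6165 -0.2266  0.2347] yaw 43.6 tilt 0.09 F [-0.6  1.2 -0.1] w 42.4 t 21.02 q7 0.78 q1 0.68
ROW shift [-61.1  46.7 114.6] turn [-2.00e-02 -9.00e-02  4.53e+01]
```

View pics/c3c.png

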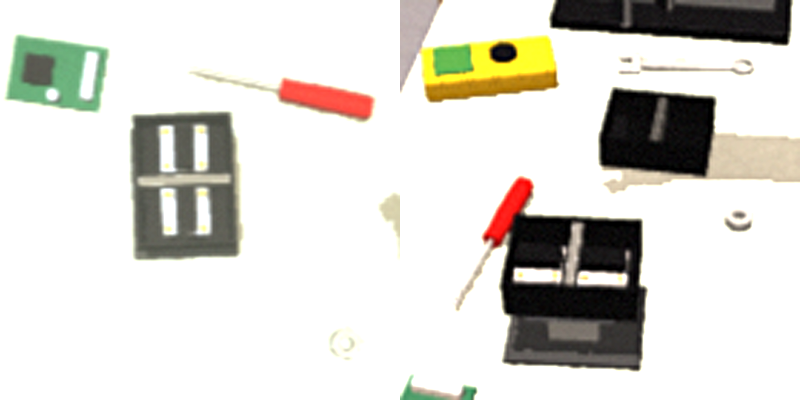

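Run:
```python
from h import *
f=grab_frame('top')
g=f['pixels'].astype(np.float32).mean(2); print(g[158:168,304:346:2].astype(int)); print(g[136:194,320].astype(int))
print('rib'); blob(f,304,346,160,166,72,140,.110)
print('outer'); blob(f,300,350,134,196,-9,95,.114)
tool(.6046,-.3024,.12,-1.7)
```

```text
[[163  85  47  49  51  52 128 135 133  52  48  47 128 140 113  49  51  48
   48  91 142]
 [162  85  47  50  51  50 124 156 153  73  68  55 113 125  86  48  50  51
   47  90 142]
 [162  78  48  50  54  55  77  84  85  67  66  57  72  76  65  58  56  64
   56  91 143]
 [162  83  57  67  71  73  94  84  86 112 106 105 106 105 100  97  97 101
   83  91 142]
 [160  82  91 104 104 105 108 105 105 111 111 109 111 109 108 108 109 109
   86  87 142]
 [162  86  96 111 111 113 110 111 109 109 109 108 108 105 106 112 114 111
   85  88 142]
 [164  99  80 112 114 121 116  94  91  88  81  75  71  69  67  66  66  64
   57  89 144]
 [165 102  58  66  69  69  78  77  72  59  56  55  72  90  77  52  48  49
   47  87 144]
 [162 100  51  50  51  50 119 152 132  56  51  51  91 145 115  48  46  49
   47  87 142]
 [164  99  50  48  51  52 128 142 137  59  52  52  90 131 105  52  51  49
   47  86 143]]
[161 161 161 130  69  44  43  58 110 117 116 124 126 125 124 123 125 131
 131 132 130 130 133 153  85  86 105 109  91  72 132 137 126 144 162 165
 164 165 165 166 166 167 164 158 155 157  82  50  52  51  46  49  54  58
  95 154 166 164]
rib
  c mm 654.1 -12.1 long 91.4 short 16.3 long-axis yaw -88.55
outer
  c mm 648.0 -13.1 long 140.3 short 100.8 long-axis yaw 3.54
tcp [ 0.6166 -0.2259  0.2348] yaw 43.7 tilt 0.11 F [ 0.1  0.5 -1.7] w 41.7 t 21.07 q7 0.78 q1 0.68
ROW shift [-61.7  46.9 114.7] turn [-3.00e-02 -1.10e-01  4.54e+01]
```

```bash
python3 -m handwheel '-20 15 0 0 0 10 42; -40 30 20 0 0 20.5 42; -61 47 60 0 0 31 42; -61.7 46.9 100 0 0 41 42; -61.7 46.9 115 0 0 45.4 42; -61.7 46.9 115 0 0 45.4 42; -61.7 46.9 115 0 0 45.4 42'
python3 - <<'E'
from h import *
tool(.6046,-.3024,.0205,-1.7)
E
python3 look.py d1 400 460 130 190 300 360 100 160
```

```text
clock: 21.95
tcp_pos: [0.605, -0.3028, 0.1208]
orientation: [-3.141, 0.048, -0.005]
contact_force: [-0.0, -1.7, 0.5]
grip_width: 0.0422
tcp [ 0.605  -0.3028  0.1208] yaw -1.76 tilt 0.18 F [-0.  -1.7  0.5] w 42.2 t 21.95 q7 0.13 q1 0.64
ROW shift [ -0.7  -0.3 100.3] turn [-0.04 -0.17 -0.06]
```

View pics/d1c.png

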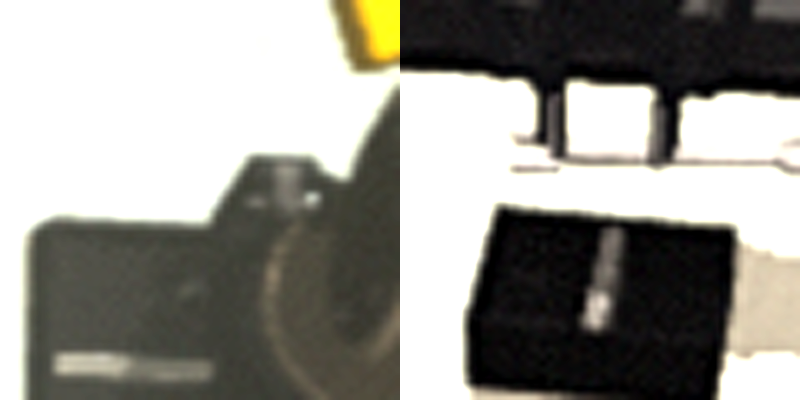

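Fingers straddle the rib. Descend and grasp.

```bash
python3 -m handwheel '0 -0.3 40 0 0 0 42; 0 -0.3 70 0 0 0 42; 0 -0.3 90 0 0 0 42; 0 -0.3 100 0 0 0 42; 0 -0.3 100 0 0 0 42; 0 -0.3 100 0 0 0 5; 0 -0.3 100 0 0 0 5; 0 -0.3 100 0 0 0 5; 0 -0.3 100 0 0 0 5' 60
python3 -m handwheel '0 0 -20 0 0 0 5; 0 0 -60 0 0 0 5; 0 0 -110 0 0 0 5;0 0 -160 0 0 0 5; 0 0 -160 0 0 0 5;0 0 -160 0 0 0 5'
python3 - <<'E'
from h import *
tool(.6564,-.0137,.17,3.4)
E
```

```text
clock: 23.18
tcp_pos: [0.6052, -0.3034, 0.0211]
orientation: [3.141, -0.054, 0.006]
contact_force: [-1.0, 0.1, 5.6]
grip_width: 0.0089
clock: 23.92
tcp_pos: [0.603, -0.303, 0.1794]
orientation: [-3.14, 0.055, -0.0]
contact_force: [0.1, 0.1, -3.1]
grip_width: 0.0088
tcp [ 0.603  -0.303   0.1794] yaw -1.99 tilt 0.05 F [ 0.1  0.1 -3.1] w 8.8 t 23.93 q7 0.15 q1 0.65
ROW shift [  43.3 -291.     9.6] turn [-0.05 -0.01 -5.39]
```

```bash
python3 -m handwheel '8 -50 0 0 0 -1 5; 16 -105 0 0 0 -2 5; 24 -160 0 0 0 -3.5 5; 32 -215 0 0 0 -5.4 5; 40 -265 0 0 0 -5.4 5; 43.3 -291 0 0 0 -5.4 5; 43.3 -291 0 0 0 -5.4 5; 43.3 -291 15 0 0 -5.4 5; 43.3 -291 15 0 0 -5.4 5; 43.3 -291 15 0 0 -5.4 5'
python3 - <<'E'
from h import *
s,_=tool(.6564,-.0137,.1271,3.4)
f=grab_frame('side')
o=readout.get_obs()['tcp_pos']
im=up(f['pixels'][:,:,::-1].copy(),260,340,150,230,7)
im=np.clip(im.astype(float)*3.5,0,255).astype(np.uint8)
for c,col in (([o[0],o[1],o[2]-.0211],(0,0,255)),([.6564,-.0137,.062],(0,255,0))):
  for k,(u,v) in corners(f,c,3.4):
    cv2.circle(im,(int((u+.5-260)*7),int((v+.5-150)*7)),2,col,-1)
cv2.imwrite('pics/d2k.png',im)
E
```

```text
clock: 25.18
tcp_pos: [0.657, -0.0152, 0.1643]
orientation: [-3.14, -0.091, -0.0]
contact_force: [0.6, -0.4, -2.5]
grip_width: 0.0092
tcp [ 0.657  -0.0152  0.1643] yaw 3.31 tilt 0.02 F [ 0.6 -0.4 -2.5] w 9.2 t 25.18 q7 -0.24 q1 0.26
ROW shift [-0.5 -1.6 37.2] turn [-0.02 -0.02 -0.09]
```

View pics/d2k.png

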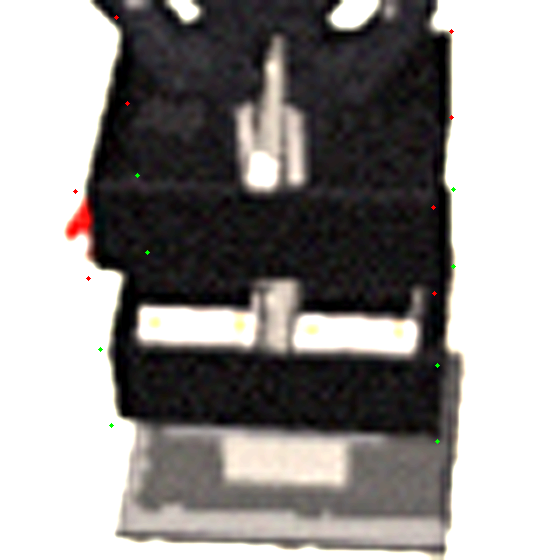

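```bash
python3 -m handwheel '-0.5 -1.6 5 0 0 0 5; -0.5 -1.6 15 0 0 0 5; -0.5 -1.6 22 0 0 0 5; -0.5 -1.6 26 0 0 0 5; -0.5 -1.6 26 0 0 0 5; -0.5 -1.6 26 0 0 0 5'
python3 - <<'E'
from h import *
tool(.6564,-.0137,.1271,3.4)
E
```

```text
clock: 25.98
tcp_pos: [0.6571, -0.0121, 0.1393]
orientation: [-3.139, -0.093, -0.003]
contact_force: [0.4, -0.3, -2.6]
grip_width: 0.0092
tcp [ 0.6571 -0.0121  0.1393] yaw 3.41 tilt 0.12 F [ 0.4 -0.3 -2.6] w 9.2 t 25.98 q7 -0.25 q1 0.25
ROW shift [-0.8  1.5 12.2] turn [-0.04 -0.12  0.01]
```

```bash
python3 -m handwheel '-0.8 1.5 0 0 0 0 5; -0.8 1.5 0 0 0 0 5; -0.8 1.5 2 0 0 0 5; -0.8 1.5 2 0 0 0 5;-0.8 1.5 2 0 0 0 5'
python3 - <<'E'
from h import *
tool(.6564,-.0137,.1271,3.4)
E
```

```text
clock: 26.6
tcp_pos: [0.6561, -0.0138, 0.137]
orientation: [-3.14, -0.094, -0.002]
contact_force: [0.2, -0.4, -2.8]
grip_width: 0.009
tcp [ 0.6561 -0.0138  0.137 ] yaw 3.41 tilt 0.09 F [ 0.2 -0.4 -2.8] w 9.0 t 26.6 q7 -0.25 q1 0.25
ROW shift [ 0.3 -0.   9.9] turn [-0.03 -0.08  0.01]
```

```bash
python3 -m handwheel '0.2 0 3 0 0 0 5; 0.2 0 6 0 0 0 5; 0.2 0 8 0 0 0 5; 0.2 0 10 0 0 0 5; 0.2 0 11 0 0 0 5; 0.2 0 12 0 0 0 5; 0.2 0 12 0 0 0 5'
python3 - <<'E'
from h import *
tool(.6564,-.0137,.1271,3.4)
E
python3 look.py d3 260 400 100 240 240 380 100 240
```

```text
clock: 27.48
tcp_pos: [0.6563, -0.0138, 0.1271]
orientation: [3.14, 0.093, 0.003]
contact_force: [-7.0, -1.0, 11.7]
grip_width: 0.0088
tcp [ 0.6563 -0.0138  0.1271] yaw 3.4 tilt 0.11 F [-7.  -1.  11.7] w 8.8 t 27.48 q7 -0.26 q1 0.25
ROW shift [ 0.1 -0.  -0. ] turn [ 0.01 -0.1   0.  ]
```

View pics/d3c.png

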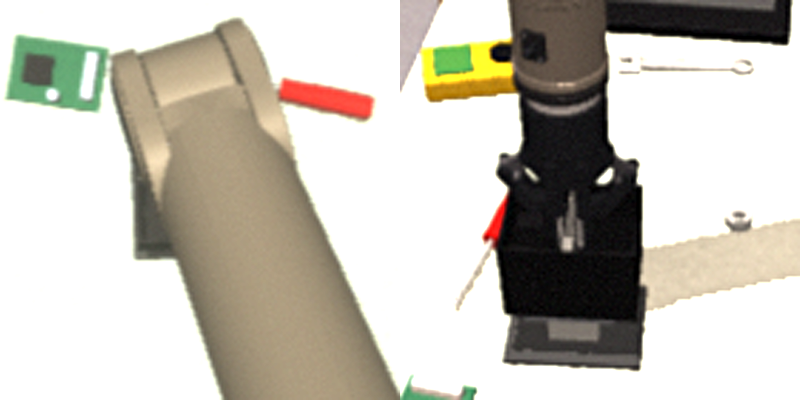

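```bash
python3 -m handwheel '0 0 -1 0 0 0 42; 0 0 -1 0 0 0 42;0 0 -1 0 0 0 42;0 0 -30 0 0 0 42;0 0 -80 0 0 0 42;0 0 -110 0 0 0 42;0 0 -110 0 0 0 42'
python3 - <<'E'
from h import *
tool(.5924,.2903,.13,11.2)
E
```

```text
clock: 28.45
tcp_pos: [0.6579, -0.0135, 0.238]
orientation: [-3.139, -0.093, -0.011]
contact_force: [-0.2, 0.3, 0.2]
grip_width: 0.0419
tcp [ 0.6579 -0.0135  0.238 ] yaw 3.41 tilt 0.4 F [-0.2  0.3  0.2] w 41.9 t 28.45 q7 -0.21 q1 0.27
ROW shift [ -48.1 -307.1  107.8] turn [-0.   -0.4  -7.79]
```

```bash
python3 -m handwheel '-8 -55 0 0 0 -1 42; -17 -110 0 0 0 -2 42; -25 -165 0 0 0 -4 42; -33 -215 10 0 0 -6 42; -41 -265 50 0 0 -7.8 42; -47 -307 90 0 -0.3 -7.8 42; -47 -307 108 0 -0.3 -7.8 42; -47 -307 108 0 -0.3 -7.8 42; -47 -307 108 0 -0.3 -7.8 42; -47 -307 108 0 -0.3 -7.8 42'
python3 - <<'E'
from h import *
tool(.5924,.2903,.0205,11.2)
save('top','e1.png');save('side','e1s.png')
f=grab_frame('side');print(proj(f,readout.get_obs()['tcp_pos']),proj(f,[.5924,.2903,.048]))
E
```

```text
clock: 29.7
tcp_pos: [0.5925, 0.2889, 0.1285]
orientation: [-3.126, -0.303, 0.002]
contact_force: [-0.6, 0.4, 0.0]
grip_width: 0.0418
tcp [0.5925 0.2889 0.1285] yaw 11.09 tilt 0.09 F [-0.6  0.4  0. ] w 41.8 t 29.7 q7 -0.64 q1 -0.17
ROW shift [  0.3  -1.3 108. ] turn [-0.04  0.08 -0.11]
(np.float64(305.49674768814793), np.float64(285.8848706546135)) (np.float64(306.5215104587025), np.float64(303.7360154001114))
```

View pics/e1.png

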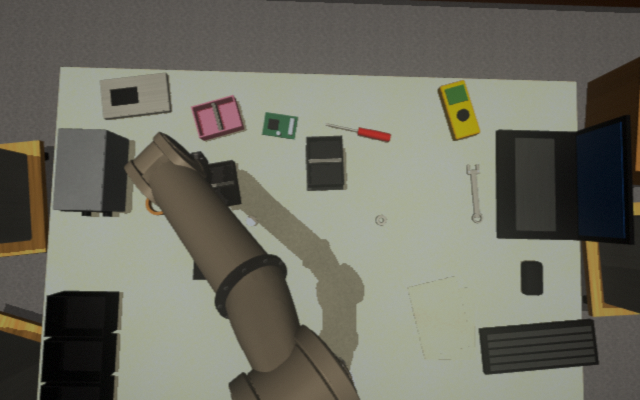

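View pics/e1s.png

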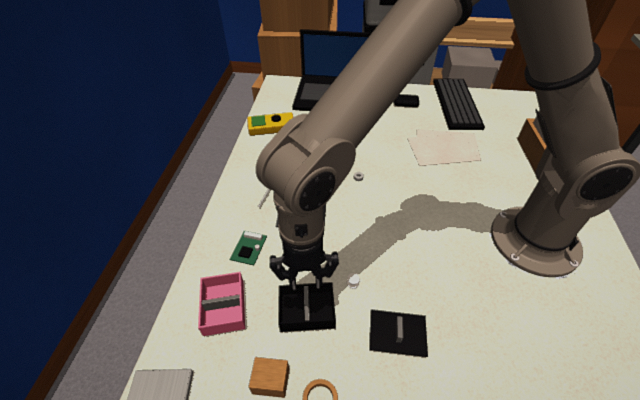

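```bash
python3 -m handwheel '0 -1 40 0 0 0 42; 0 -1 80 0 0 0 42; 0 -1 98 0 0 0 42; 0 -1 107.5 0 0 0 42; 0 -1 107.5 0 0 0 42;0 -1 107.5 0 0 0 42; 0 -1 107.5 0 0 0 5; 0 -1 107.5 0 0 0 5; 0 -1 107.5 0 0 0 5; 0 -1 107.5 0 0 0 5' 60
python3 - <<'E'
from h import *
f=grab_frame('top')
g=f['pixels'].astype(np.float32).mean(2); print(g[161,300:350].astype(int))
print('rib'); blob(f,304,346,150,172,72,140,.154)
print('rim'); blob(f,300,352,130,196,-9,100,.158)
E
python3 -m handwheel '0 0 -20 0 0 0 5; 0 0 -60 0 0 0 5; 0 0 -110 0 0 0 5;0 0 -160 0 0 0 5; 0 0 -205 0 0 0 5;0 0 -205 0 0 0 5;0 0 -205 0 0 0 5'
python3 - <<'E'
from h import *
tool(.6564,-.0137,.22,3.4)
E
```

```text
clock: 31.1
tcp_pos: [0.5914, 0.2912, 0.0207]
orientation: [-3.126, -0.307, 0.003]
contact_force: [-0.5, -1.3, 6.7]
grip_width: 0.0088
[163 165 164 163 160 128  79  58  68  95 111 110 108 108 108 105 106 107
 106 106 106 106 104 104 104 104 105 110 110 112 110 108 108 109 113 116
 115 112 112  99  88  69  55  86 106 110 137 157 162 161]
rib
  c mm 654.2 -12.7 long 89.1 short 12.0 long-axis yaw -86.5
rim
  c mm 646.5 -14.0 long 144.0 short 101.2 long-axis yaw 3.54
clock: 32.02
tcp_pos: [0.5905, 0.2903, 0.224]
orientation: [3.126, 0.307, -0.008]
contact_force: [-0.0, -0.2, -3.2]
grip_width: 0.009
tcp [0.5905 0.2903 0.224 ] yaw 11.22 tilt 0.29 F [-0.  -0.2 -3.2] w 9.0 t 32.02 q7 -0.59 q1 -0.15
ROW shift [  5.5 311.    4. ] turn [0.03 0.29 7.82]
```

```bash
python3 -m handwheel '1 50 0 0 0 1 5; 2 100 0 0 0 2 5; 3 155 0 0 0 4 5; 4 210 0 0 0 6 5; 5 260 0 0 0 7.8 5; 5.5 311 0 0 0.2 7.8 5;5.5 311 0 0 0.2 7.8 5; 5.5 311 10 0 0.2 7.8 5; 5.5 311 15 0 0.2 7.8 5; 5.5 311 15 0 0.2 7.8 5; 5.5 311 15 0 0.2 7.8 5; 5.5 311 15 0 0.2 7.8 5'
python3 - <<'E'
from h import *
tool(.6564,-.0137,.1707,3.4)
E
```

```text
clock: 33.52
tcp_pos: [0.6573, -0.0128, 0.2097]
orientation: [-3.14, -0.094, -0.001]
contact_force: [0.3, 0.3, -0.5]
grip_width: 0.009
tcp [ 0.6573 -0.0128  0.2097] yaw 3.43 tilt 0.03 F [ 0.3  0.3 -0.5] w 9.0 t 33.52 q7 -0.22 q1 0.27
ROW shift [-1.   0.8 39. ] turn [-0.02 -0.02  0.03]
```

```bash
python3 -m handwheel '-1 0.8 0 0 0 0 5; -1 0.8 10 0 0 0 5; -1 0.8 20 0 0 0 5; -1 0.8 26 0 0 0 5; -1 0.8 26 0 0 0 5; -1 0.8 26 0 0 0 5; -1 0.8 26 0 0 0 5'
python3 - <<'E'
from h import *
s,_=tool(.6564,-.0137,.1707,3.4)
f=grab_frame('side')
o=readout.get_obs()['tcp_pos']
im=up(f['pixels'][:,:,::-1].copy(),260,340,140,230,7)
im=np.clip(im.astype(float)*4.5,0,255).astype(np.uint8)
for c,col in (([o[0],o[1],o[2]-.0207],(0,0,255)),([.6564,-.0137,.062],(0,255,0)),([.6564,-.0137,.106],(0,255,0))):
  for k,(u,v) in corners(f,c,3.4):
    cv2.circle(im,(int((u+.5-260)*7),int((v+.5-140)*7)),2,col,-1)
cv2.imwrite('pics/e2k.png',im)
E
```

```text
clock: 34.4
tcp_pos: [0.6564, -0.0139, 0.1838]
orientation: [-3.14, -0.094, -0.001]
contact_force: [0.7, 0.4, -2.2]
grip_width: 0.0088
tcp [ 0.6564 -0.0139  0.1838] yaw 3.41 tilt 0.04 F [ 0.7  0.4 -2.2] w 8.8 t 34.4 q7 -0.23 q1 0.26
ROW shift [-0.  -0.2 13.1] turn [-0.03 -0.03  0.01]
```

View pics/e2k.png

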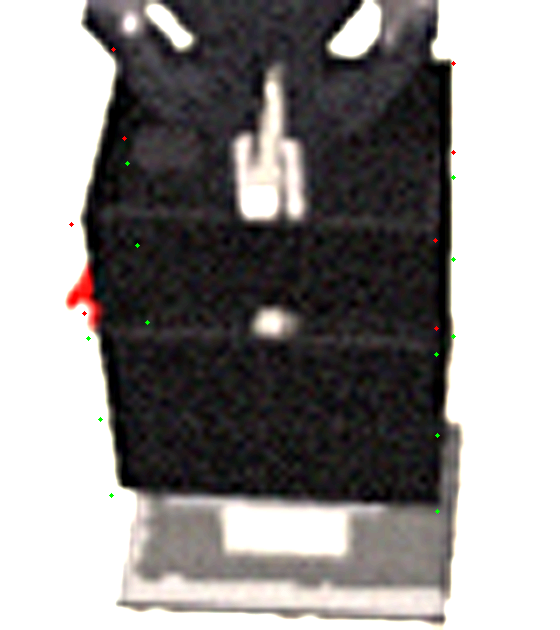

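```bash
python3 -m handwheel '0 -0.2 4 0 0 0 5; 0 -0.2 8 0 0 0 5; 0 -0.2 10 0 0 0 5; 0 -0.2 12 0 0 0 5; 0 -0.2 13.5 0 0 0 5; 0 -0.2 15 0 0 0 5; 0 -0.2 15 0 0 0 5'
python3 - <<'E'
from h import *
tool(.6564,-.0137,.1707,3.4)
E
```

```text
clock: 35.33
tcp_pos: [0.6562, -0.0135, 0.1706]
orientation: [3.14, 0.093, 0.001]
contact_force: [-6.5, -0.5, 11.9]
grip_width: 0.009
tcp [ 0.6562 -0.0135  0.1706] yaw 3.41 tilt 0.03 F [-6.5 -0.5 11.9] w 9.0 t 35.33 q7 -0.24 q1 0.26
ROW shift [ 0.2  0.2 -0.1] turn [ 0.   -0.03  0.01]
```

```bash
python3 -m handwheel '0 0 -1 0 0 0 42; 0 0 -1 0 0 0 42;0 0 -1 0 0 0 42;0 0 -30 0 0 0 42;0 0 -75 0 0 0 42;0 0 -75 0 0 0 42'
python3 - <<'E'
from h import *
f=grab_frame('top');blob(f,190,230,246,272,70,255,.041);blob(f,185,238,228,288,-99,95,.013)
tool(.3774,.3166,.12,.8)
E
```

```text
clock: 36.08
tcp_pos: [0.6585, -0.0133, 0.2474]
orientation: [-3.14, -0.093, -0.011]
contact_force: [0.4, 0.2, 0.0]
grip_width: 0.042
  c mm 376.8 359.5 long 73.9 short 13.6 long-axis yaw 2.61
  c mm 377.7 315.2 long 128.4 short 98.8 long-axis yaw 0.29
tcp [ 0.6572 -0.0136  0.245 ] yaw 3.41 tilt 0.19 F [-0.   0.1 -0.2] w 42.2 t 36.12 q7 -0.21 q1 0.27
ROW shift [-260.1 -346.2  124.3] turn [-0.02 -0.19  2.61]
```

```bash
python3 -m handwheel '-36 -48 0 0 0 0 42; -72 -96 0 0 0 0 42; -108 -144 0 0 0 1 42; -145 -192 0 0 0 2 42; -180 -240 20 0 0 2.6 42; -216 -287 50 0 0 2.6 42; -245 -326 80 0 0 2.6 42; -260 -346 110 0 0 2.6 42; -260 -346 124 0 0 2.6 42; -260 -346 124 0 0 2.6 42; -260 -346 124 0 0 2.6 42; -260 -346 124 0 0 2.6 42'
python3 look.py f1 180 320 100 240 340 480 240 380
python3 - <<'E'
from h import *
tool(.3774,.3166,.0175,.8)
f=grab_frame('top')
print('rib'); blob(f,304,348,144,172,74,140,.198)
E
```

```text
clock: 37.62
tcp_pos: [0.3772, 0.3158, 0.1204]
orientation: [-3.14, -0.019, -0.002]
contact_force: [-0.0, 0.2, -0.6]
grip_width: 0.0419
tcp [0.3768 0.316  0.1202] yaw 0.73 tilt 0.08 F [-0.   0.  -0.7] w 41.8 t 37.73 q7 -1.12 q1 -0.29
ROW shift [  0.5  -0.5 102.8] turn [-0.06 -0.06 -0.07]
rib
  c mm 654.2 -15.7 long 86.8 short 11.0 long-axis yaw -87.86
```

View pics/f1c.png

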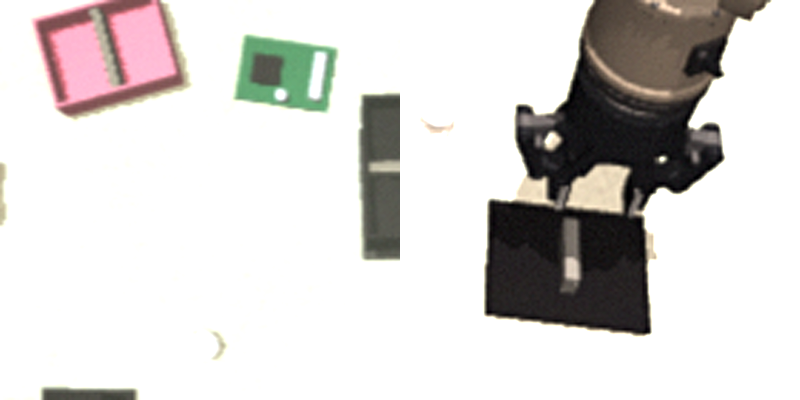

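Run:
```python
from h import *
f=grab_frame('top')
g=f['pixels'].astype(np.float32).mean(2)
for r_ in (140,150,158,166,174,182): print(r_,g[r_,300:310].astype(int),g[r_,338:352].astype(int))
R=[];L=[]
for v in range(142,184,3):
    row=g[v]
    # left: crossing 105 from bench to dark
    l=next(c for c in range(298,320) if row[c+1]<105<=row[c]); l+= (row[l]-105)/(row[l]-row[l+1])
    # inner wall/dark to bench on right, crossing 60 (dark->shadow/bench)
    rr=next(c for c in range(352,335,-1) if row[c-1]<75<=row[c]); rr-=(row[rr]-75)/(row[rr]-row[rr-1])
    a=onplane(f,l,v,.202);b=onplane(f,rr,v,.202); L.append(a[:2]);R.append(b[:2])
L=np.array(L)*1e3;R=np.array(R)*1e3
for E_ in(L,R):
    k=np.polyfit(E_[:,0],E_[:,1],1); print('slope deg',np.degrees(np.arctan(k[0])),'y at x=656.4',np.polyval(k,656.4))
```

```text
140 [157 156 156 154 153 137  91  50  42  40] [ 45  43  46  43  41  50  97 139 154 155 155 155 155 154]
150 [157 156 157 156 152 114  65  48  43  40] [ 43  45  45  44  42  40  55  84 103 106 134 153 155 153]
158 [156 155 157 156 154 125  81  52  52  81] [ 99  98  99 102 103  78  54  81 101 108 132 152 155 153]
166 [158 157 157 157 154 137  95  57  47  42] [ 45  45  46  45  42  40  45  63  88 102 106 135 151 154]
174 [156 155 156 155 154 151 115  65  49  44] [ 47  47  46  47  45  44  44  54  84 102 106 133 151 154]
182 [157 157 155 154 155 151 118  69  53  47] [ 43  42  44  43  41  42  43  55  86 103 108 133 153 154]
slope deg 2.893433071208751 y at x=656.4 35.93579166058702
slope deg 3.9169520440333576 y at x=656.4 -63.02436063269188
```

```bash
python3 -m handwheel '0.4 -0.5 40 0 0 0 42; 0.4 -0.5 75 0 0 0 42; 0.4 -0.5 95 0 0 0 42; 0.4 -0.5 102 0 0 0 42; 0.4 -0.5 102 0 0 0 42;0.4 -0.5 102 0 0 0 42; 0.4 -0.5 102 0 0 0 5; 0.4 -0.5 102 0 0 0 5; 0.4 -0.5 102 0 0 0 5; 0.4 -0.5 102 0 0 0 5' 60
python3 -m handwheel '0 0 -20 0 0 0 5; 0 0 -60 0 0 0 5; 0 0 -120 0 0 0 5;0 0 -180 0 0 0 5; 0 0 -235 0 0 0 5;0 0 -235 0 0 0 5;0 0 -235 0 0 0 5'
python3 - <<'E'
from h import *
tool(.6564,-.0136,.245,3.4)
E
python3 look.py f2 180 320 100 240 340 480 200 340
```

```text
clock: 39.08
tcp_pos: [0.377, 0.3171, 0.0184]
orientation: [-3.14, -0.022, -0.002]
contact_force: [-0.8, -0.7, 6.1]
grip_width: 0.0107
clock: 39.95
tcp_pos: [0.3761, 0.3158, 0.2518]
orientation: [3.141, 0.022, -0.001]
contact_force: [0.2, -0.5, -2.1]
grip_width: 0.0107
tcp [0.3761 0.3158 0.2518] yaw 0.79 tilt 0.06 F [ 0.2 -0.5 -2.1] w 10.7 t 39.95 q7 -0.97 q1 -0.19
ROW shift [275.8 333.2   6.8] turn [ 0.04  0.04 -2.61]
```

View pics/f2c.png

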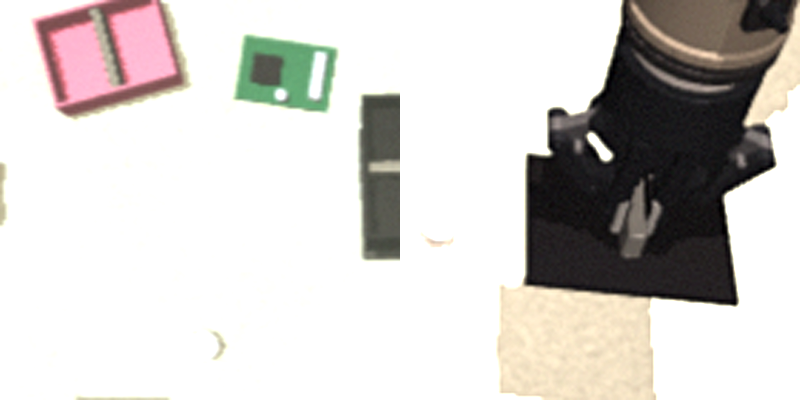

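```bash
python3 -m handwheel '35 43 0 0 0 0 5; 71 86 0 0 0 0 5; 106 129 0 0 0 -1 5; 142 172 0 0 0 -2 5; 178 215 0 0 0 -2.6 5; 214 258 0 0 0 -2.6 5; 248 300 0 0 0 -2.6 5; 275.8 333 0 0 0 -2.6 5; 275.8 333 5 0 0 -2.6 5; 275.8 333 5 0 0 -2.6 5; 275.8 333 5 0 0 -2.6 5; 275.8 333 5 0 0 -2.6 5'
python3 - <<'E'
from h import *
tool(.6564,-.0136,.2124,3.4)
E
```

```text
clock: 41.55
tcp_pos: [0.6565, -0.0112, 0.2476]
orientation: [-3.14, -0.096, 0.0]
contact_force: [0.3, -0.0, -1.5]
grip_width: 0.0106
tcp [ 0.6565 -0.0112  0.2476] yaw 3.51 tilt 0.03 F [ 0.3 -0.  -1.5] w 10.6 t 41.55 q7 -0.21 q1 0.27
ROW shift [-0.3  2.4 35.2] turn [-0.03  0.01  0.11]
```

```bash
python3 -m handwheel '-0.2 2 0 0 0 0 5; -0.2 2 10 0 0 0 5; -0.2 2 20 0 0 0 5; -0.2 2 20 0 0 0 5; -0.2 2 20 0 0 0 5;-0.2 2 20 0 0 0 5'
python3 - <<'E'
from h import *
s,_=tool(.6564,-.0136,.2124,3.4)
f=grab_frame('side')
o=readout.get_obs()['tcp_pos']
im=up(f['pixels'][:,:,::-1].copy(),260,340,130,205,7)
im=np.clip(im.astype(float)*4.5,0,255).astype(np.uint8)
for c,col,z in (([o[0],o[1],o[2]-.0184],(0,0,255),(8,13)),([.6564,-.0137,.150],(0,255,0),(8,52)),([.6564,-.0137,.062],(255,255,0),(8,52))):
  for k,(u,v) in corners(f,c,3.4,z):
    cv2.circle(im,(int((u+.5-260)*7),int((v+.5-130)*7)),2,col,-1)
cv2.imwrite('pics/f3k.png',im)
E
```

```text
clock: 42.3
tcp_pos: [0.6571, -0.0144, 0.2277]
orientation: [-3.14, -0.093, -0.001]
contact_force: [0.5, -0.3, -1.7]
grip_width: 0.0108
tcp [ 0.6571 -0.0144  0.2277] yaw 3.41 tilt 0.04 F [ 0.5 -0.3 -1.7] w 10.8 t 42.3 q7 -0.21 q1 0.27
ROW shift [-0.7 -0.8 15.3] turn [-0.03 -0.03  0.01]
```

View pics/f3k.png

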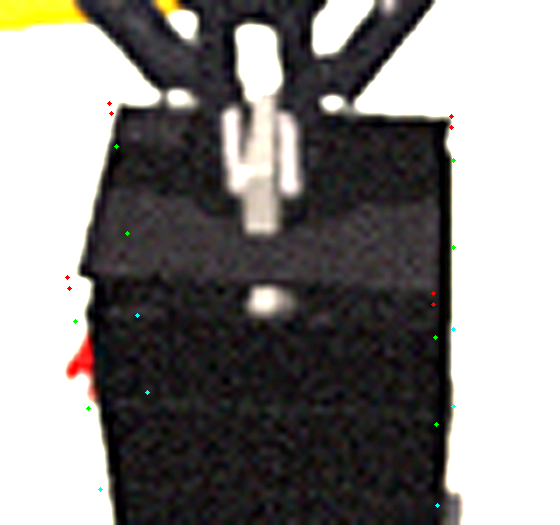

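```bash
python3 -m handwheel '-0.6 -0.6 0 0 0 0 5; -0.6 -0.6 5 0 0 0 5;-0.6 -0.6 7 0 0 0 5;-0.6 -0.6 7 0 0 0 5'
python3 - <<'E'
from h import *
tool(.6564,-.0136,.2124,3.4)
E
```

```text
clock: 42.85
tcp_pos: [0.656, -0.014, 0.22]
orientation: [-3.14, -0.093, 0.001]
contact_force: [-0.1, 0.3, -1.2]
grip_width: 0.0108
tcp [ 0.656 -0.014  0.22 ] yaw 3.41 tilt 0.06 F [-0.1  0.3 -1.2] w 10.8 t 42.85 q7 -0.22 q1 0.27
ROW shift [ 0.4 -0.3  7.6] turn [-0.03  0.05  0.01]
```

```bash
python3 -m handwheel '0.3 -0.2 2 0 0 0 5; 0.3 -0.2 4 0 0 0 5;0.3 -0.2 6 0 0 0 5;0.3 -0.2 8 0 0 0 5;0.3 -0.2 9 0 0 0 5;0.3 -0.2 9.5 0 0 0 5;0.3 -0.2 9.5 0 0 0 5'
python3 - <<'E'
from h import *
tool(.6564,-.0136,.2124,3.4)
E
```

```text
clock: 43.72
tcp_pos: [0.6565, -0.0137, 0.2124]
orientation: [3.14, 0.093, 0.001]
contact_force: [-4.5, -0.6, 8.1]
grip_width: 0.0106
tcp [ 0.6565 -0.0137  0.2124] yaw 3.4 tilt 0.02 F [-4.5 -0.6  8.1] w 10.6 t 43.73 q7 -0.22 q1 0.27
ROW shift [-0.1 -0.1  0. ] turn [ 0.   -0.02 -0.  ]
```

Seated at exactly the predicted height. Release, withdraw and look.

```bash
python3 -m handwheel '0 0 -0.5 0 0 0 42; 0 0 -0.5 0 0 0 42;0 0 -0.5 0 0 0 42;0 0 -30 0 0 0 42;0 0 -80 0 0 0 42;0 0 -80 0 0 0 42'
python3 -m handwheel '0 50 0 0 0 0 42; 0 110 0 0 0 0 42; 0 170 0 0 0 0 42;0 230 0 0 0 0 42;0 270 0 0 0 0 42;0 270 0 0 0 0 42;0 270 0 0 0 0 42'
python3 look.py g1 260 400 90 230 240 380 100 240
cp pics/g1t.png pics/g1tt.png
```

```text
clock: 44.48
tcp_pos: [0.6589, -0.013, 0.2955]
orientation: [-3.139, -0.093, -0.012]
contact_force: [0.0, 0.4, -0.3]
grip_width: 0.0417
clock: 45.35
tcp_pos: [0.6725, -0.2822, 0.2898]
orientation: [-3.138, -0.095, 0.002]
contact_force: [-0.5, 0.6, 0.2]
grip_width: 0.042
```

View pics/g1c.png

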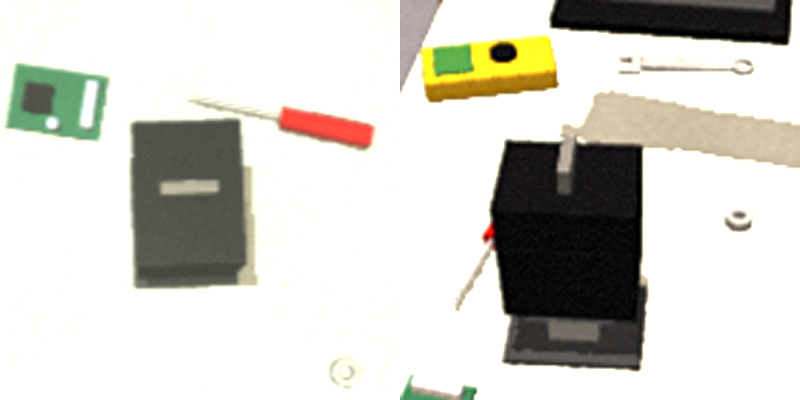

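View pics/g1t.png

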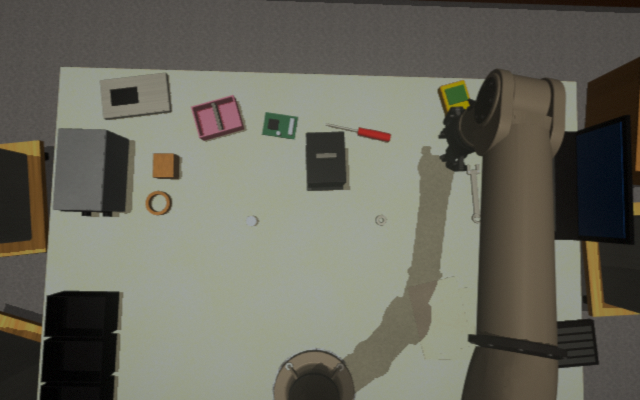

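View pics/g1s.png

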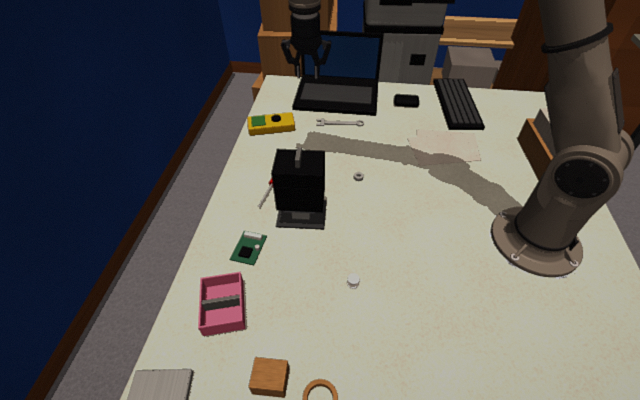

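Run:
```python
from h import *
f=grab_frame('side'); im=up(f['pixels'][:,:,::-1].copy(),265,340,140,232,6)
im=np.clip((im.astype(float)-8)*7,0,255).astype(np.uint8); 
for k,(u,v) in corners(f,[.6564,-.0136,.194],3.4,(8,13)): cv2.circle(im,(int((u+.5-265)*6),int((v+.5-140)*6)),2,(0,0,255),-1)
cv2.imwrite('pics/g2.png',im)
t=grab_frame('top'); print('lid plate @207'); blob(t,300,352,126,186,-9,72,.207); print('bar'); blob(t,308,344,146,166,74,140,.235)
```

```text
lid plate @207
  c mm 649.5 -14.5 long 136.8 short 98.4 long-axis yaw 3.4
bar
  c mm 654.8 -14.5 long 49.3 short 11.8 long-axis yaw -85.5
```

View pics/g2.png

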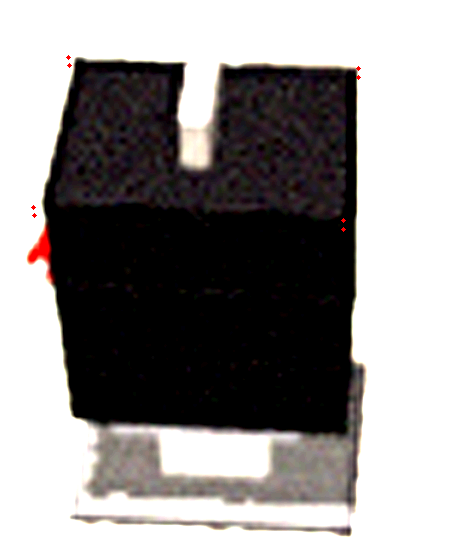

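The stack is square with no visible gaps, so I'm handing in the job.

```bash
python3 -c "
from h import *
print(workorder.hand_in())"
```

```text
the job is handed in; nothing more can be done
None
```

The stack is built and handed in at about 45 s of the 210 s. All three trays are on the stand, two modules lie in the bottom tray's bays, and the lid is on top. I found only two modules and saw no third in any picture.

- **Seating:** Each tray and the lid stopped within 0.1 mm of its computed height (tool tip at 0.0834, 0.1271, 0.1706 and 0.2124 m). The upward contact force was 8 to 20 N, and the tilt was 0.1° or less.
- **Modules:** After loading, both cameras showed them flat, right way up and one to a bay.
- **Squareness:** In the last top view the lid's yaw was 3.4° by its outline, equal to the stand's. Its small grip bar read 4.5°, but that short feature measures less precisely. The side view shows the stack's sides in line with no gap.
- **Lid position:** The top camera put the lid bar 1 to 2 mm from the tool's position, which is within the camera calibration error. The lid outline read 7 mm off along x because it takes in the front wall below.
- **Side camera:** It disagreed with the top camera by about 1.4 pixels for stand and trays alike, so I relied on the offset between them, which agreed to about 0.5 mm.
- **Other things:** Nothing else was moved as far as the last pictures show. The arm hid part of the bench on the right in the top view, but the side view covered the wrench there.

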